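# Mount the specimen carrier on the macro camera's dovetail rail

## Task

Mount the specimen carrier on the camera's dovetail rail: slide it on from the rail's open end until it is fully home against the end stop, feeling your way without jamming or ramming it. Then turn its wing clamp knob clockwise until it is finger-tight, so that the jaw really grips the rail but is not forced, with the carrier still against the stop, and let go. Leave the camera and the other things on the desk as they are.

Things in the scene. Friction and masses are not known exactly. Their poses are not given: they have to be found in the camera images.
- carrier: loose specimen carrier, bare aluminium, about 490 g: plate 60 mm long (x), y from -36 to +52 mm, 10 mm thick, top 27 mm up, over a 45-degree dovetail groove running through along x (fixed flank at -y, moving jaw at +y). Origin: middle of its underside, below the groove's centre line; y to the knob, z up. Stands on its skirts. Centre of mass at y +9 mm, 23 mm up. May be mounted either way round
- carrier_post (a point): centre of the carrier's square post, the place to hold it, at carrier y -16 mm: 20 x 20 mm, 39 mm tall, from the plate's top (27 mm above the carrier's underside) to 66 mm, this point at 46.5 mm. On its top a 17 mm round stub with a fossil, 10 mm tall. Axes as the carrier's
- carrier_groove (a point): middle of the groove's ceiling, 17 mm above the carrier's underside, on the groove's centre line, 30 mm from either end of the carrier. Axes as the carrier's. With the jaw loose the carrier has 1 to 1.5 mm of side play on the rail: clamped, this point lies on the rail's centre line; for free running keep it about 0.6 mm off that line towards the carrier's -y
- knob_grip (a point): centre of the black wing of the clamp knob, on its vertical axis (carrier y +40 mm), 72 mm above the carrier's underside: wing 38 mm long (this point's y), 9 mm thick (its x), 20 mm tall, round hub 18 mm, on a bare 11 mm stem with 29 mm free below the wing. The post's near face is 46 mm from the axis
- knob (a joint): clamp knob angle, rad, grows clockwise from above = tightening; 0 to 0.2 at the start (jaw open, wing about along carrier y). Turning loose takes 0.12 to 0.35 N m. Between 0.4 and 0.9 rad (set-screw differs each time, unreported) the jaw takes up the play; when it starts to grip the torque has risen by 0.12 N m. Finger-tight is 0.1 to 0.3 rad past that; beyond 0.4 it is forced. Stays where left
- jaw: brass clamp jaw, 40 mm long, under the carrier's plate at +y; the knob's quick thread draws it straight up, 4 mm per rad. It first draws the loose carrier up to 1.5 mm sideways, towards its +y (let the hand follow), then grips the rail's flank, about 200 N more per rad of knob: finger-tight from 25 N, forced above 120 N. Origin as the carrier's
- rail: fixed dark steel dovetail rail, 420 mm long, 46 mm tall. Origin on the table under its centre line; x along it from the open end (-120 mm) to the camera end (+300 mm), z up. Head 42 mm wide, 2 mm lip, 45-degree flanks in to 24 mm at 11 mm depth; foot flange 64 mm wide, 7 mm thick. Oiled, friction 0.2. Pressing the loose carrier on it with over 45 N counts as jammed
- rail_mouth (a point): middle of the rail's open end, at the height of its top, 46 mm above the table; the first 10 mm of the rail taper as a lead-in (top 2 mm lower, sides 4 mm in at the end). Axes as the rail's: x into the rail, towards the stop
- rail_home (a point): where the point carrier_groove lies when the carrier is home against the stop: on the rail's centre line at the height of its top, 170 mm from rail_mouth. Axes as the rail's
- stop: aluminium end stop fixed on the rail: 18 mm long, 60 mm wide, top 58 mm above the table. Origin as the rail's. More than 30 N from the carrier counts as ramming
- stop_face (a point): middle of the stop's face that the carrier's plate meets, 30 mm beyond rail_home along the rail, 52 mm above the table
- camera: macro camera fixed on the far end of the rail, lens pointing along the rail to the carrier; lens front at rail x +153 mm, top 156 mm above the table, 128 mm wide. Origin as the rail's. Not to be touched
- ammonite: bystander: coiled fossil shell, disc 70 mm wide and 22 mm tall. Origin under its centre
- slab: bystander: slab of grey rock with a fossil on it, about 120 x 90 x 26 mm. Origin under its centre
- loupe: bystander: hand lens, 54 mm ring, 10 mm tall, with a 75 mm black handle. Origin under its centre
- brush: bystander: wooden preparation brush, 160 mm long, lying. Origin under its centre
- probe: bystander: thin steel needle probe, 150 mm long, lying. Origin under its centre
- stone_tray: bystander: open cardboard tray 110 x 85 x 28 mm with small stones. Origin under its centre
- vial: bystander: amber glass jar, 48 mm wide, 75 mm tall. Origin under its centre
- spare_post: bystander: spare round post on a 60 mm steel foot, 70 mm tall. Origin under its centre
Things that resemble listed ones, but are neither listed nor needed, are in the scene too. What is shaped like the carrier but green or turquoise is not meant.

How it is judged:
By the outcome, as a careful person would: the job done as asked, in the order asked, and still so for the second after the job is handed in, with the robot touching nothing.
It also fails if it takes over 64 s, if anything falls off the work surface, if the arm or the gripper's body presses on something with over 40 N, if the wrist force passes 120 N, or if a joint passes its speed limit or range.

## Robot

A 7-joint arm with a two-finger parallel gripper is mounted at the origin on the work surface. World frame = base frame: x ahead of the robot, y to its left, z up, the work surface at z = 0. Lengths are in m, angles in degrees, forces in N, time in s.
With the tool pointing down it reaches from about 0.425 to 0.875 m from the base axis. Payload 4.7 kg.
Tool frame: the origin (TCP) lies midway between the tips of the shut fingers; the grasp point (between the pads) lies 19 mm behind it; y points along the fingers, x is the direction in which the jaws open and shut, and the axes are right-handed (so a half turn about y gives the same grasp; the last joint's range is limited). The gripper opens to 87 mm and grips with 3 to 60 N. Pads are 19 mm wide; open, the fingers measure 117 mm over their backs; the gripper's body (75 mm by 190 mm) begins 51 mm behind the grasp point.
Start: joints at [77.813, 18.392, -4.016, 83.108, 1.295, 78.541, -3.26], TCP at [0.146, -0.633, 0.223] pointing down, gripper open.
Joint ranges: [-163.93, 163.93], [-17.29, 119.83], [-79.2, 71.16], [3.27, 140.29], [-89.18, 269.18], [5.43, 117.66], [-154.24, 154.24]. Speed limits (degrees/s): [147.25, 147.25, 180, 180, 180, 180, 180].

## Interface

Orientations are given as [roll, pitch, yaw] about the fixed x, y, z axes, in that order (R = Rz(yaw) Ry(pitch) Rx(roll)).
In Python, from cell import env gives the robot as it stands.
- The arm moves only by the tool carry_out, never from a script. Its argument "targets" is a list of rows, each a list of 2 entries, a list of its own where there are three numbers: the shift along the tool's x, y, z in mm, then the turn, a rotation vector about the tool's x, y, z in degrees. A call has 1 to 12 rows; each row shifts and turns the commanded pose from where the row before left it, along the tool's axes as they then stand; what a row does not reach is not made up. A row lasts 1/10 s, in which the tool goes at most 50 mm and 8.59 degrees, less where a joint would pass 70% of its speed; a pose out of reach is approached as far as the arm can. A call with a gripper value outside its range is refused whole. "jaw" is the opening, from 0 (shut) to 1 (fully open), set as the call begins (left out, the last holds). The fingers move at their own pace and stop on an object; "squeeze" is the grip in N (left out, the last holds). Time passes only in rows, so rows that do not move let the fingers close. It gives the time, the measured TCP pose, the force and the opening at its end, in the units of the state.
- env.get_obs(): the state, without advancing time (a new reading comes with each control period).
- env.read_camera(name): name is "scene" or "top"; returns the picture (420x560x3 uint8, red, green, blue); there is no depth.
- env.get_calibration(name): a dict with "fx", "fy", "cx", "cy" (pixels), "D" ([k1, k2, p1, p2, k3] as OpenCV has them; the pictures are not rectified), "R" (3x3) and "t" (3): a world point X has camera coordinates R X + t. Camera axes: x right, y down, z forward; pixel columns grow to the right and rows downward; lengths in m; the calibration is good to about 2 mm. A picture is of the moment at which its call begins. get_calibration takes no time and is no camera call.
- env.sign_off(): hands the job in, once; it reports no verdict.
Trained networks look in the newest picture that a camera, given by its name, has taken for a name from the list of things; names that differ only in an ending like _2 or _b are one class to them, and where a whole thing is asked for, a point or a joint stands for the part that bears it (a point fixed in the world has none). Each returns a list of dicts, best first, with "p" (0 to 1); they miss things now and then, are a little off and sometimes report something else, mostly with a low value. They report only what shows in the picture. A call takes as long as a camera call. They do not tell look-alikes from the thing itself.
- env.outline_of(camera, label): "mask" (420x560 bool, what is visible of it) and "xy" ([column, row] in pixels, amid what is visible of it).
The state is a dict: "time_s": time; "qpos": joint angles; "joint_velocities": joint speeds; "effort": joint torques, N m; "tool_pos": TCP position; "tool_rot": TCP orientation; "force": force on the tool from outside, world axes, zero at the start; "wrist_torque": the same for the moment, N m; "grip_width": finger opening in m.
Only numpy, scipy, OpenCV 4.12 (cv2) and the standard library are available. Lean on these libraries where they do the work, as an engineer would, in place of code of your own. Each camera call takes 0.05 s, during which the arm holds its last target.

## Working session

There is one attempt and no reset: what is moved stays moved. The work goes in short steps, Python scripts to look and compute and a tool call to move; the robot and the scene stay as the last step left them, time stands still between calls to the robot, and variables do not carry over. Pictures are saved under pics/ and viewed, and the job is handed in when it is done.

Besides the shell and the picture viewer there is one more tool, called as name(argument=value, ...) on one line, values as JSON. carry_out: Moves the arm, as the interface text tells. Its arguments: {"type":"object","properties":{"targets":{"type":"array","items":{"type":"array"}},"jaw":{"type":"number"},"squeeze":{"type":"number"}},"required":["targets"]}

```bash
ls; mkdir -p pics; cat > h.py <<'E'
import numpy as np, cv2
from cell import env
from scipy.spatial.transform import Rotation as Ro
def save(cam,name,crop=None,scale=1):
    im=env.read_camera(cam)
    o=im if crop is None else im[crop[1]:crop[3],crop[0]:crop[2]]
    if scale!=1:o=cv2.resize(o,None,fx=scale,fy=scale,interpolation=cv2.INTER_CUBIC)
    cv2.imwrite('pics/'+name,o[:,:,::-1]); return im
def cal(c):
    k=env.get_calibration(c);K=np.array([[k['fx'],0,k['cx']],[0,k['fy'],k['cy']],[0,0,1.]])
    return K,np.array(k['D'],float),np.array(k['R'],float),np.array(k['t'],float)
def proj(c,X):
    K,D,R,t=cal(c);p,_=cv2.projectPoints(np.atleast_2d(np.array(X,float)),cv2.Rodrigues(R)[0],t,K,D);return p[:,0]
def toplane(c,px,z):
    K,D,R,t=cal(c);u=cv2.undistortPoints(np.array(px,float).reshape(-1,1,2),K,D)[:,0]
    d=np.c_[u,np.ones(len(u))]@R;o=-R.T@t
    return o+d*((z-o[2])/d[:,2])[:,None]
E
python3 - <<'E'
from h import *
save('scene','s0.png');save('top','t0.png')
for c in('scene','top'):
    K,D,R,t=cal(c);print(c,K[0,0],-R.T@t,R[2])
o=env.get_obs();print(o)
E
```

```text
pics
scene 440.47826672425344 [ 1.02874222 -0.6397328   0.71935979] [-0.53450929  0.46214573 -0.70761652]
top 513.6787016829549 [ 0.43347798 -0.19543189  1.08995766] [ 0.05954303  0.00859348 -0.99818875]
{'time_s': 0.1, 'qpos': array([77.81278443, 18.43480436, -4.01706084, 83.16944918,  1.2948661 ,
       78.54015053, -3.26164195]), 'joint_velocities': array([ 0.06364093, -0.19495773,  0.11693306, -0.1197288 , -0.03167646,
        0.05754129, -0.04241129]), 'effort': array([ 4.18562047e-05, -4.92570806e+01, -4.05664556e-01, -3.13398921e+01,
       -6.42509549e-02,  3.94504680e-02,  9.75168678e-05]), 'tool_pos': array([ 0.14601922, -0.6328692 ,  0.22155771]), 'tool_rot': array([-90.00489018,   0.09917125, -77.00337743]), 'force': array([-0.54600576, -0.55307096, -1.06996027]), 'wrist_torque': array([ 0.00095682, -0.02608352, -0.002964  ]), 'grip_width': 0.08695995247795318}
```

View pics/s0.png

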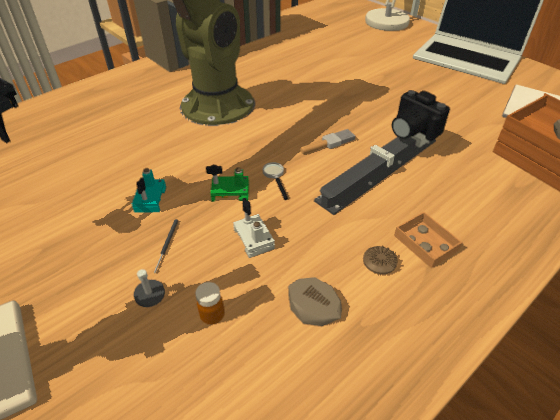

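View pics/t0.png

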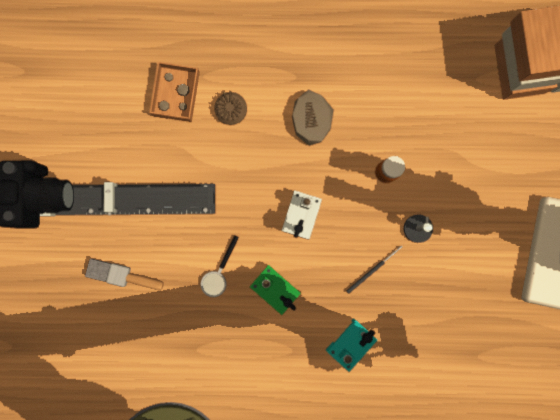

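```bash
python3 - <<'E'
from h import *
import pickle
T=save('top','tc.png',(250,160,350,260),6);S=save('scene','sc.png',(220,180,290,260),7)
out={}
for c in('top','scene'):
    for l in('carrier','carrier_post','knob_grip','rail','stop','jaw','camera','knob'):
        try:
            r=env.outline_of(c,l);out[c,l]=r
            print(c,l,[(round(q['p'],2),np.round(q['xy'],1),int(q['mask'].sum())) for q in r[:4]])
        except Exception as e:print(c,l,e)
pickle.dump((T,S,out),open('m0.pkl','wb'))
save('top','tr.png',(30,160,230,240),4);save('scene','sr.png',(300,110,450,220),5)
E
```

```text
top carrier [(0.7, array([355.2, 343.8]), 1402), (0.62, array([299.5, 214.4]), 1284), (0.57, array([277.3, 289.4]), 1297)]
top carrier_post [(0.96, array([298.7, 214.2]), 1303), (0.94, array([351.3, 346.8]), 1384), (0.88, array([273.1, 289.2]), 1298)]
top knob_grip [(0.53, array([301. , 227.9]), 110), (0.51, array([366.7, 338.1]), 156), (0.46, array([285.2, 302.6]), 95), (0.21, array([228.8, 108.3]), 857)]
top rail [(0.71, array([ 74.7, 194.8]), 8424)]
top stop [(0.64, array([109.7, 196.3]), 377)]
top jaw []
top camera [(0.83, array([ 24.3, 194.2]), 3989), (0.3, array([231. , 107.7]), 788)]
top knob [(0.56, array([366.9, 335.8]), 140), (0.37, array([368.6, 272.2]), 293)]
scene carrier [(0.84, array([225.2, 184.7]), 1089), (0.69, array([250.8, 232.2]), 1275), (0.63, array([148. , 193.5]), 1023), (0.19, array([279.2, 174.8]), 421)]
scene carrier_post [(0.74, array([250.9, 231.4]), 1292), (0.63, array([230. , 185.6]), 999), (0.6, array([146.7, 191.9]), 993)]
scene knob_grip [(0.66, array([245.3, 207.3]), 142), (0.57, array([212.3, 171.4]), 193), (0.52, array([141.5, 187.5]), 145)]
scene rail [(0.95, array([397.2, 148.1]), 5497)]
scene stop [(0.53, array([383. , 153.8]), 240), (0.51, array([329.9, 141.3]), 539)]
scene jaw []
scene camera [(0.79, array([423.2, 115. ]), 2253), (0.15, array([395.7, 151.3]), 5317)]
scene knob [(0.61, array([245.4, 208.1]), 144), (0.56, array([140.2, 186.9]), 135), (0.53, array([212.6, 169.1]), 189)]
```

View pics/tc.png

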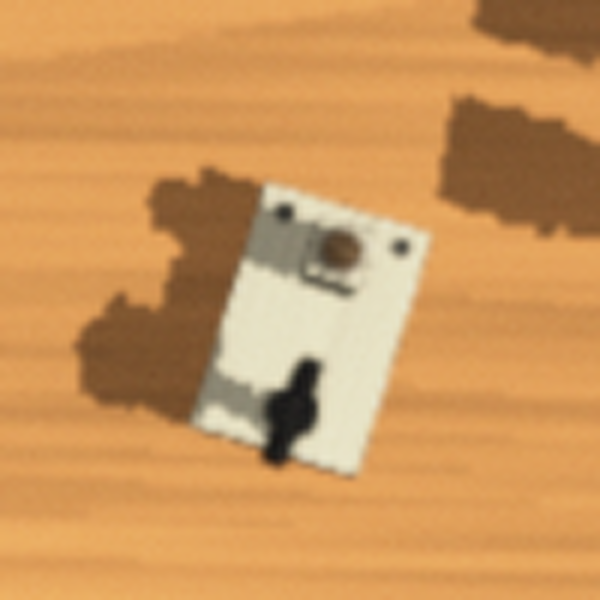

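View pics/sc.png

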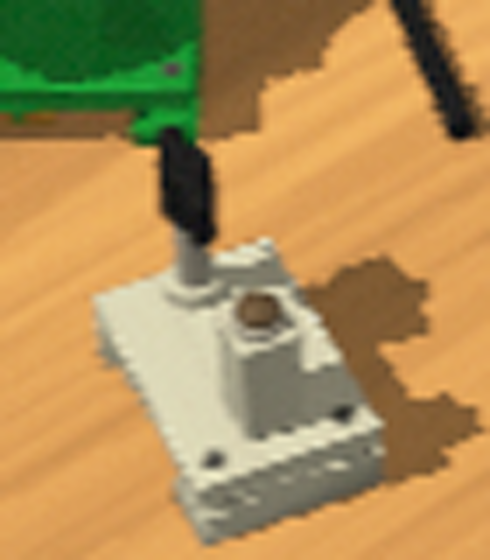

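View pics/tr.png

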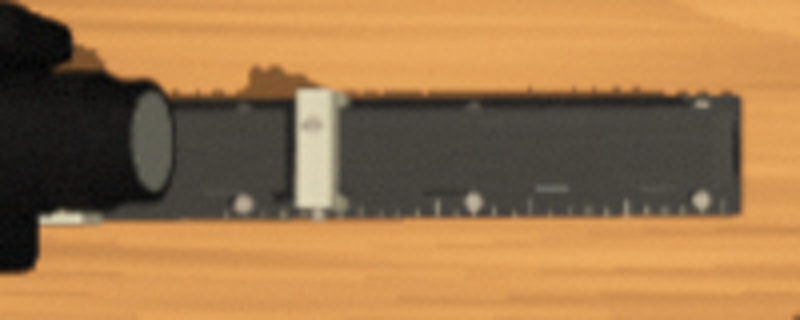

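View pics/sr.png

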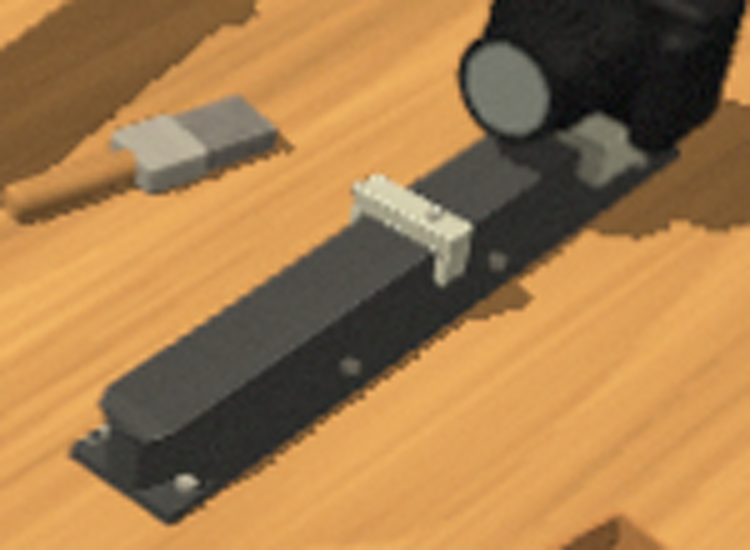

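```bash
cat > fit.py <<'E'
from h import *
from scipy.optimize import least_squares
def place(P,p):
    c,s=np.cos(p[2]),np.sin(p[2]);P=np.atleast_2d(np.array(P,float));return np.c_[p[0]+c*P[:,0]-s*P[:,1],p[1]+s*P[:,0]+c*P[:,1],P[:,2]+(p[3] if len(p)>3 else 0)]
def fit(data,p0):
    # data: list cam, pix, model pts(m)
    def f(p):return np.concatenate([(proj(c,place(M,p))-np.array(px)).ravel() for c,px,M in data])
    r=least_squares(f,p0,loss='soft_l1');return r.x,f(r.x)
def unc(pts,s,o):return (np.array(pts,float)+.5)/s-.5+np.array(o)
def draw(im,c,segs,p,name,crop,s):
    o=cv2.resize(im[crop[1]:crop[3],crop[0]:crop[2]],None,fx=s,fy=s,interpolation=cv2.INTER_CUBIC)
    for poly in segs:
        q=(proj(c,place(poly,p))-np.array(crop[:2])+.5)*s-.5
        cv2.polylines(o,[np.round(q*8).astype(np.int32)],False,(255,0,0),1,cv2.LINE_AA,3)
    cv2.imwrite('pics/'+name,o[:,:,::-1])
def box(x0,x1,y0,y1,z):return [[x0,y0,z],[x1,y0,z],[x1,y1,z],[x0,y1,z],[x0,y0,z]]
m=.001
CAR=[np.array(box(-30,30,-36,52,27))*m,np.array(box(-30,30,-36,52,17))*m,np.array(box(-10,10,-26,-6,66))*m,np.array(box(-10,10,-26,-6,27))*m,np.array([[0,40,27],[0,40,82]])*m,np.array([[0,21,82],[0,59,82]])*m]
RAIL=[np.array(box(-120,300,-32,32,7))*m,np.array(box(-110,300,-21,21,46))*m,np.array(box(-120,-110,-17,17,44))*m,np.array(box(80,98,-30,30,58))*m]
E
cat > a.py <<'E'
from fit import *
import pickle
T,S,_=pickle.load(open('m0.pkl','rb'))
M=[[-30,-36,27],[30,-36,27],[30,52,27],[-30,52,27]]
# carrier x=world +y (image left in top): top: TL=(+30,-36) TR=(-30,-36) BR=(-30,52) BL=(30,52)
M=np.array([[30,-36,27],[-30,-36,27],[-30,52,27],[30,52,27]])*m
dt=('top',unc([(265,183),(432,235),(357,476),(192,423)],6,(250,160)),M)
# scene: left=(-30,52), back=(30,52), right=(30,-36), near=(-30,-36)
ds=('scene',unc([(95,298),(268,242),(382,425),(185,487)],7,(220,180)),M[[2,3,0,1]])
p0=[.43,-.24,1.57]
for n,d in(('top',[dt]),('scene',[ds]),('both',[dt,ds])):
    p,r=fit(d,p0);print('car',n,p[:2],np.degrees(p[2]),np.round(r,1))
draw(T,'top',CAR,p,'ctop.png',(250,160,350,260),6);draw(S,'scene',CAR,p,'cscene.png',(220,180,290,260),7)
dt=('top',unc([(740,97),(740,214),(336,91),(336,208)],4,(30,160)),np.array([[-120,-32,7],[-120,32,7],[80,-30,58],[80,30,58]])*m)
ds=('scene',unc([(172,517),(72,447),(355,185),(440,242)],5,(300,110)),np.array([[-120,-32,7],[-120,32,7],[80,30,58],[80,-30,58]])*m)
for n,d in(('top',[dt]),('scene',[ds]),('both',[dt,ds])):
    p,r=fit(d,[.43,.1,1.57]);print('rail',n,p[:2],np.degrees(p[2]),np.round(r,1))
draw(T,'top',RAIL,p,'rtop.png',(30,160,230,240),4);draw(S,'scene',RAIL,p,'rscene.png',(300,110,450,220),5)
E
python3 a.py
```

```text
car top [ 0.51370393 -0.26652713] 73.62875091885115 [ 0.2 -0.1  0.  -0.2  0.   0.1 -0.2  0.3]
car scene [ 0.51790778 -0.26850378] 72.37568856731254 [-0.6 -0.7  0.3 -0.6 -0.4  0.5  0.8  0.6]
car both [ 0.51496516 -0.26697504] 73.01633857162004 [ 0.6 -0.8  0.4 -0.6 -0.1 -0.4 -0.2 -0.6 -1.  -1.6 -0.4 -1.7 -0.7 -0.8
  0.8 -0.5]
rail top [0.53468124 0.0374533 ] 91.60500518341448 [ 0.5 -0.4  0.6  0.4 -0.4 -0.2 -0.6  0.2]
rail scene [0.53907764 0.03667591] 92.15829972238058 [-0.   0.1 -0.5  0.2 -0.5  0.1  2.1 -0.6]
rail both [0.5359672  0.03740736] 92.03474017262909 [ 0.4 -1.5  0.8 -0.6 -0.5 -0.6 -0.5 -0.1 -0.9 -0.8 -1.2 -0.7 -1.2 -0.6
  1.3 -1.2]
```

```bash
cd pics; python3 -c "
import cv2,numpy as np
a=cv2.imread('rtop.png');b=cv2.imread('rscene.png');b=cv2.resize(b,(380,279));
c=cv2.resize(cv2.imread('ctop.png'),(400,400));d=cv2.resize(cv2.imread('cscene.png'),(350,400))
cv2.imwrite('ov1.png',a);o=np.zeros((400,750,3),np.uint8);o[:,:400]=c;o[:,400:]=d;cv2.imwrite('ov2.png',o)"
```

```text
(no output)
```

View pics/ov1.png

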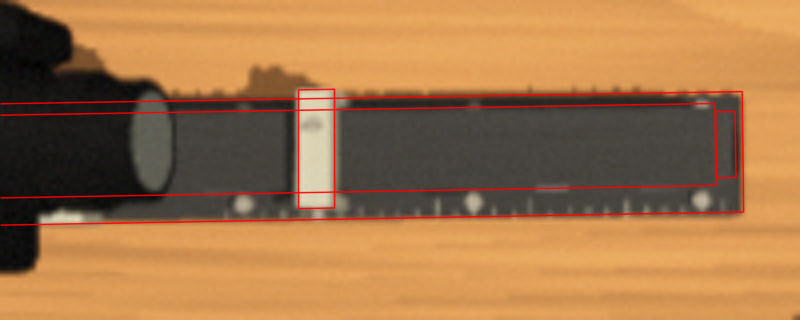

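View pics/ov2.png

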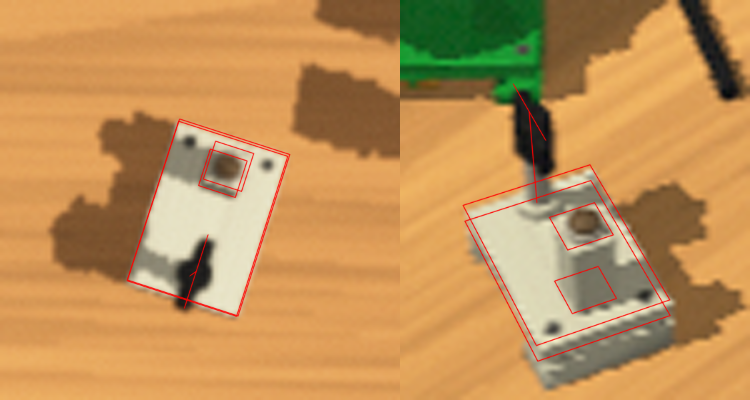

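View pics/rscene.png

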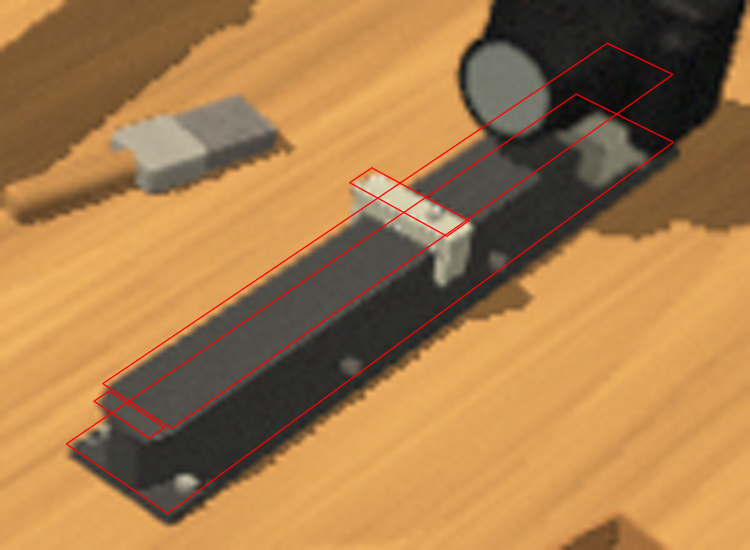

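```bash
cat > b.py <<'E'
from fit import *
import pickle
T,S,_=pickle.load(open('m0.pkl','rb'))
g=T.astype(float)[:,:,0]
# lower flange edge
P=[]
for u in list(range(60,104))+list(range(118,210)):
    c=g[205:225,u]; # dark->wood
    th=115;k=np.where((c[:-1]<th)&(c[1:]>=th))[0]
    if len(k):
        k=k[-1] if False else k[0];P.append((u,205+k+(th-c[k])/(c[k+1]-c[k])))
P=np.array(P);W=toplane('top',P,0.0)
def rl(W,i,j):
    for _ in range(4):
        a=np.polyfit(W[:,i],W[:,j],1);r=W[:,j]-np.polyval(a,W[:,i]);W=W[abs(r)<max(1.5*np.std(r),3e-4)]
    return a,np.std(r),len(W)
a,s,n=rl(W,1,0);print('lower edge x=a*y+b',a,s,n,'yaw',90-np.degrees(np.arctan(a[0])))
# head top edge lower: brightness low contrast; stop right edge (bright->dark)
P=[]
for v in range(186,210):
    c=g[v,108:122];k=np.where((c[:-1]>=140)&(c[1:]<140))[0]
    if len(k):k=k[0];P.append((108+k+(c[k]-140)/(c[k]-c[k+1]),v))
W=toplane('top',P,.058);a2,s,n=rl(W,0,1);print('stop y=a*x+b',a2,s,n,np.degrees(np.arctan(a2[0])))
# stop lower/upper edges
for th,r in((140,(178,190)),(140,(206,218))):
    Q=[]
    for u in range(107,112):
        c=g[r[0]:r[1],u];d=np.abs(np.diff(c));k=d.argmax();lo,hi=sorted((c[max(k-1,0)],c[min(k+2,len(c)-1)]));Q.append((u,r[0]+k+.5))
    print(r,toplane('top',Q,.058).mean(0)[:2],np.round(c))
# end edge of flange
P=[]
for v in range(186,212):
    c=g[v,205:225];k=np.where((c[:-1]<115)&(c[1:]>=115))[0]
    if len(k):k=k[0];P.append((205+k+(115-c[k])/(c[k+1]-c[k]),v))
W=toplane('top',P,.007);a3,s,n=rl(W,0,1);print('end',a3,s,n)
E
python3 b.py
```

```text
lower edge x=a*y+b [-0.02822964  0.50586265] 0.00022870535370738483 86 yaw 91.61700962021611
stop y=a*x+b [0.02669691 0.10281988] 9.602952082349342e-05 22 1.52925708013299
(178, 190) [0.56521098 0.12673366] [226. 228. 227. 208. 206. 217. 213. 214. 214. 215. 215. 214.]
(206, 218) [0.50300725 0.12458931] [217. 217. 218. 217. 214. 192. 123. 112. 140. 188. 216. 222.]
end [ 0.0240654  -0.09400413] 0.00010085851946145097 26
```

carry_out(targets=[[[-22, 0, 38], [0, 0, 0]], [[-22, 0, 38], [0, 0, 0]], [[-22, 0, 38], [0, 0, 0]], [[-22, 0, 38], [0, 0, 0]], [[-22, 0, 38], [0, 0, 0]], [[-22, 0, 38], [0, 0, 0]], [[-22, 0, 38], [0, 0, 0]], [[-22, 0, 38], [0, 0, 0]], [[-22, 0, 38], [0, 0, 0]], [[-22, 0, 38], [0, 0, 0]], [[-22, 0, 38], [0, 0, 0]], [[-22, 0, 38], [0, 0, 0]]], jaw=0.37)

```text
time_s: 2.3
tool_pos: [0.5322, -0.2724, 0.2229]
tool_rot: [-90.0, -0.0, -77.0]
force: [0.5, -0.7, 0.1]
grip_width: 0.0321
```

carry_out(targets=[[[0, 0, 0], [0, -8, 0]], [[0, 0, 0], [0, -8, 0]], [[0, 0, 0], [0, -8, 0]], [[0, 0, 0], [0, -8, 0]], [[0, 0, 0], [0, -8, 0]], [[0, 0, 0], [0, -8, 0]], [[0, 0, 0], [0, -8, 0]], [[0, 0, 0], [0, -4, 0]], [[0, 0, 0], [0, 0, 0]]])

```text
time_s: 3.2
tool_pos: [0.5311, -0.2737, 0.2226]
tool_rot: [-90.0, -0.0, -17.0]
force: [-0.1, 0.3, 0.3]
grip_width: 0.0324
```

```bash
python3 - <<'E'
from fit import *
for c,cr,s in(('top',(240,120,360,240),5),('scene',(190,90,330,230),4)):
    im=env.read_camera(c);o=env.get_obs();p=o['tool_pos'];y=np.radians(o['tool_rot'][2]);x=np.array([np.cos(y),np.sin(y),0]);z=np.array([-np.sin(y),np.cos(y),0])
    w=.0162;L=[]
    for a in(w,-w):
        for b in(-.0095,.0095):L.append(p+a*x+b*z)
    q=proj(c,[p]+L)
    I=cv2.resize(im[cr[1]:cr[3],cr[0]:cr[2]],None,fx=s,fy=s,interpolation=cv2.INTER_CUBIC)
    for k in q:cv2.circle(I,tuple(int(v) for v in (k-cr[:2]+.5)*s),2,(255,0,0),-1)
    cv2.imwrite(f'pics/g_{c}.png',I[:,:,::-1])
E
```

```text
(no output)
```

View pics/g_top.png

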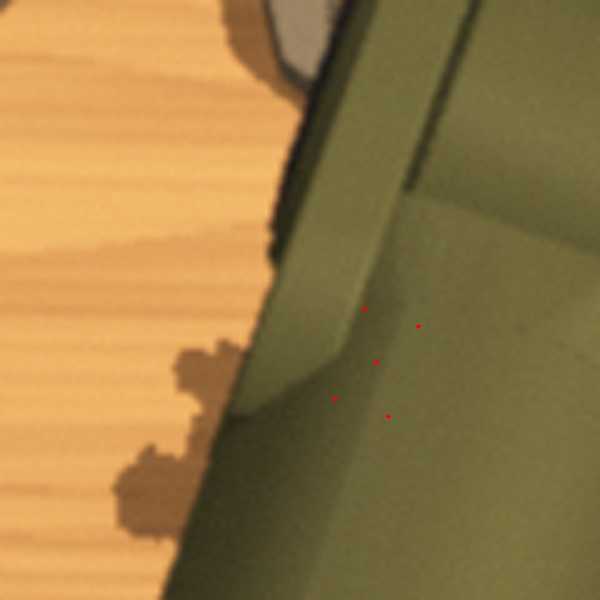

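View pics/g_scene.png

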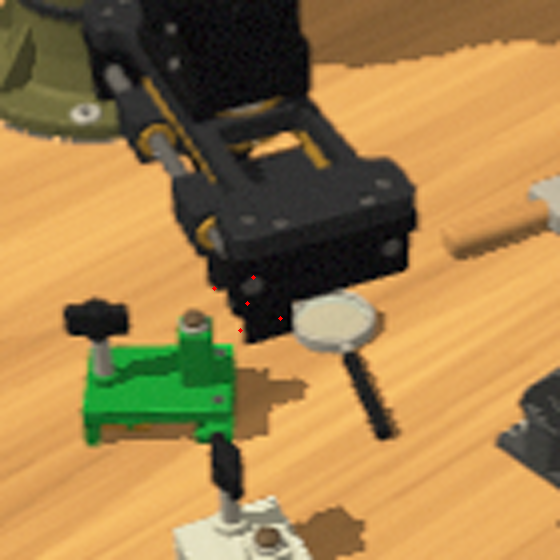

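carry_out(targets=[[[-1, 25, 1.5], [0, 0, 0]], [[0, 25, 0], [0, 0, 0]], [[0, 25, 0], [0, 0, 0]], [[0, 25, 0], [0, 0, 0]], [[0, 20, 0], [0, 0, 0]], [[0, 15, 0], [0, 0, 0]], [[0, 0, 0], [0, 0, 0]]])

```text
time_s: 4.0
tool_pos: [0.5291, -0.2713, 0.0853]
tool_rot: [-90.0, 0.2, -17.0]
force: [0.2, -0.2, -0.2]
grip_width: 0.0322
```

```bash
python3 - <<'E'
from fit import *
save('scene','s1.png',(200,130,300,260),6)
print(env.get_obs()['tool_pos'])
E
```

```text
[ 0.53011082 -0.27163977  0.0868941 ]
```

View pics/s1.png

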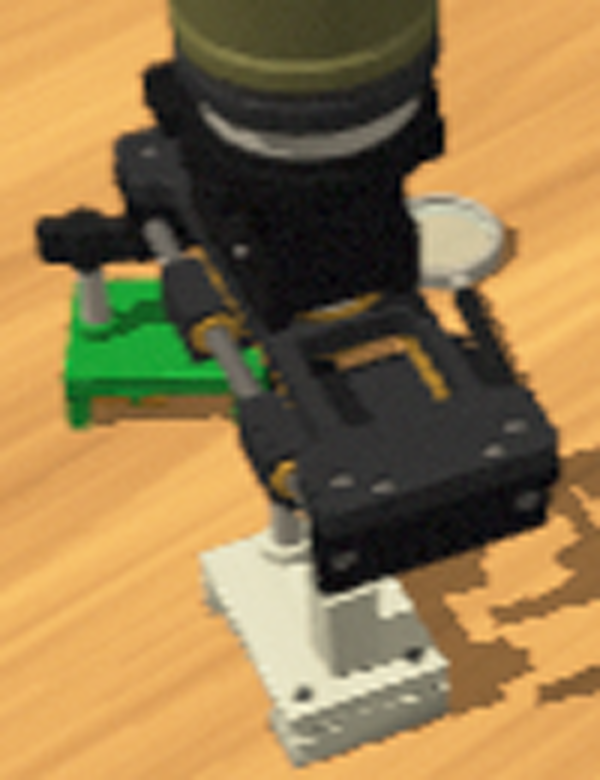

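carry_out(targets=[[[0, 8, 0], [0, 0, 0]], [[0, 10, 0], [0, 0, 0]], [[0, 10, 0], [0, 0, 0]], [[0, 0, 0], [0, 0, 0]]])

```text
time_s: 4.45
tool_pos: [0.5294, -0.2714, 0.0578]
tool_rot: [-90.0, 0.2, -17.0]
force: [-0.3, -0.5, -0.2]
grip_width: 0.0319
```

```bash
python3 - <<'E'
from fit import *
save('scene','s2.png',(200,130,300,260),6)
o=env.get_obs();print(o['tool_pos'],o['force'])
E
```

```text
[ 0.52986356 -0.27158298  0.0585328 ] [-0.17423061 -0.32742423  0.31758183]
```

View pics/s2.png

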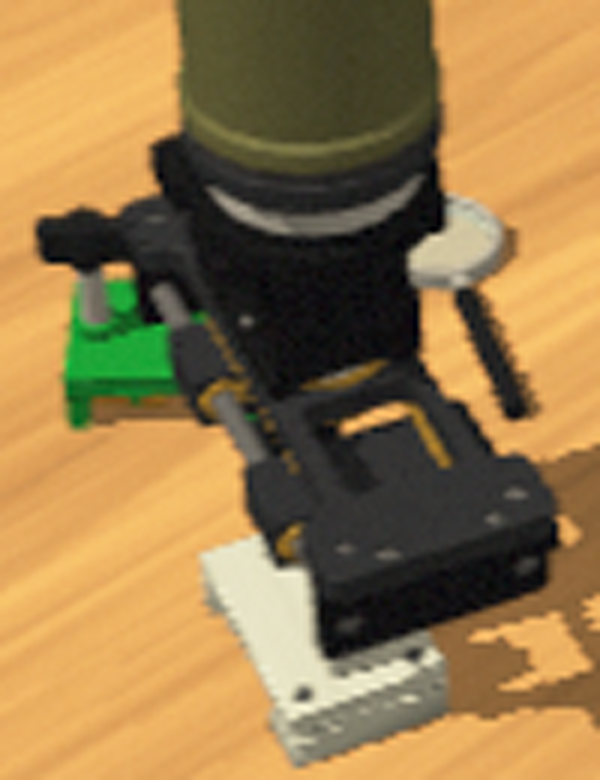

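carry_out(targets=[[[0, 9, 0], [0, 0, 0]], [[0, 9, 0], [0, 0, 0]], [[0, 8, 0], [0, 0, 0]], [[0, 0, 0], [0, 0, 0]], [[0, 0, 0], [0, 0, 0]]])

```text
time_s: 5.0
tool_pos: [0.5304, -0.2717, 0.0332]
tool_rot: [-90.0, 0.0, -17.0]
force: [-1.1, -0.8, -0.6]
grip_width: 0.0321
```

carry_out(targets=[[[0, 0, 0], [0, 0, 0]], [[0, 0, 0], [0, 0, 0]], [[0, 0, 0], [0, 0, 0]], [[0, 0, 0], [0, 0, 0]], [[0, 0, 0], [0, 0, 0]]], jaw=0, squeeze=40)

```text
time_s: 5.5
tool_pos: [0.5306, -0.272, 0.0339]
tool_rot: [-90.0, -0.0, -17.0]
force: [-1.6, 0.7, 3.1]
grip_width: 0.0195
```

```bash
python3 - <<'E'
from fit import *
save('scene','s3.png',(200,130,300,260),6)
o=env.get_obs();print(o['tool_pos'],o['tool_rot'],o['force'],o['wrist_torque'])
E
```

```text
[ 0.53056736 -0.27196386  0.03392631] [-9.00217252e+01 -2.92719235e-03 -1.70023456e+01] [-1.04990112  0.60109705  3.58797184] [0.0999084  0.33040497 0.04995631]
```

View pics/s3.png

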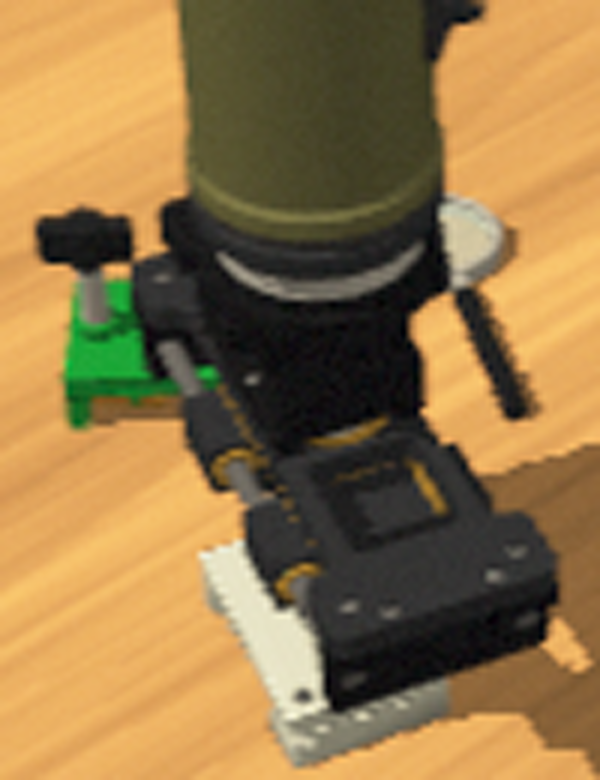

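carry_out(targets=[[[0, -3, 0], [0, 0, 0]], [[0, -7, 0], [0, 0, 0]], [[0, -10, 0], [0, 0, 0]], [[0, -15, 0], [0, 0, 0]], [[0, -15, 0], [0, 0, 0]], [[0, -15, 0], [0, 0, 0]], [[0, -5, 0], [0, 0, 0]], [[0, 0, 0], [0, 0, 0]], [[0, 0, 0], [0, 0, 0]]], squeeze=50)

```text
time_s: 6.45
tool_pos: [0.5302, -0.2718, 0.1033]
tool_rot: [-90.0, 0.0, -17.0]
force: [-0.2, -0.1, -4.7]
grip_width: 0.0193
```

```bash
python3 - <<'E'
from fit import *
save('scene','s4.png',(190,110,310,260),5)
o=env.get_obs();print(o['tool_pos'],o['tool_rot'],o['force'],o['wrist_torque'],o['grip_width'])
E
```

```text
[ 0.52994477 -0.27169909  0.10282223] [-8.99947793e+01  7.90832135e-02 -1.70104375e+01] [-0.27016919  0.86537704 -3.53492192] [ 0.00098725 -0.16122663 -0.02050044] 0.019610508488908034
```

View pics/s4.png

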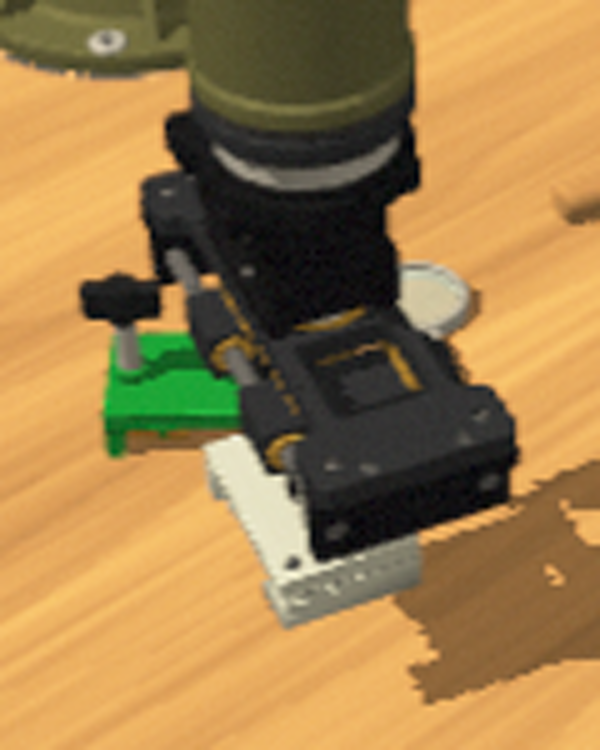

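carry_out(targets=[[[0, 0, 0], [0, -6.2, 0]], [[0, 0, 0], [0, -6.2, 0]], [[0, 0, 0], [0, -6.2, 0]], [[6.7, 0, 20], [0, 0, 0]], [[6.7, 5, 25], [0, 0, 0]], [[6.7, 5, 25], [0, 0, 0]], [[6.7, 10, 25], [0, 0, 0]], [[6.7, 5, 25], [0, 0, 0]], [[0, 5, 19], [0, 0, 0]], [[0, 0, 0], [0, 0, 0]], [[0, 0, 0], [0, 0, 0]]])

```text
time_s: 7.6
tool_pos: [0.5596, -0.1318, 0.0728]
tool_rot: [-90.0, 0.1, 1.7]
force: [1.6, 0.0, -4.6]
grip_width: 0.0197
```

```bash
python3 - <<'E'
from fit import *
save('scene','s5.png',(230,80,430,230),4)
save('top','t5.png',(200,150,330,250),6)
o=env.get_obs();print(o['tool_pos'],o['tool_rot'],o['force'],o['wrist_torque'],o['grip_width'],o['qpos'])
E
```

```text
[ 0.55991199 -0.13348686  0.07324535] [-9.00421335e+01  3.16197159e-02  1.50645886e+00] [ 0.23144783 -0.09805266 -3.56523338] [-0.04635241 -0.2287453   0.01888926] 0.019662792134643108 [ 41.07839309  20.03692747 -35.69515848 102.65798197  13.19967703
  61.51674276   2.1798224 ]
```

View pics/s5.png

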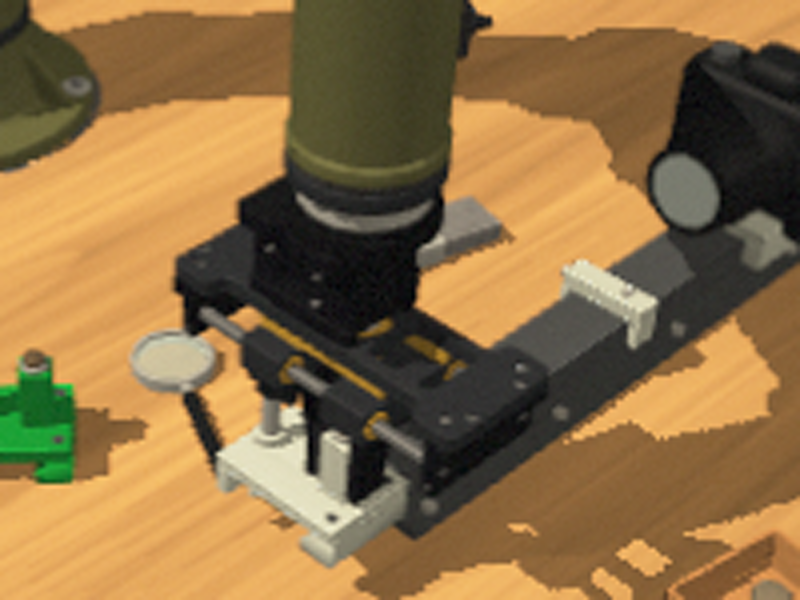

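View pics/t5.png

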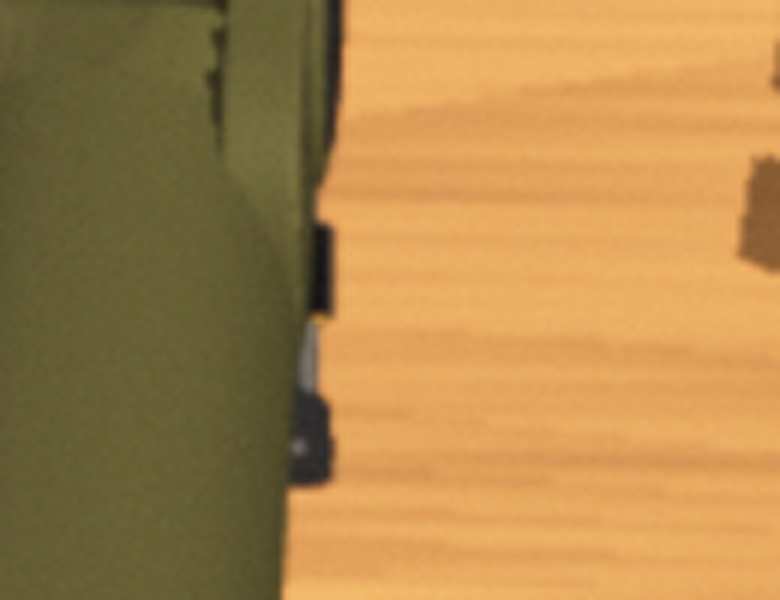

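```bash
cat > c.py <<'E'
from fit import *
import sys
im=env.read_camera('scene');o=env.get_obs()
p=o['tool_pos'];yw=np.radians(o['tool_rot'][2]+90)
off=place([[0,16,0]],[0,0,yw])[0]
q=[p[0]+off[0],p[1]+off[1],yw,p[2]-.034]
print(np.round(q,4),o['time_s'])
cr=(270,170,350,230);s=10
o=cv2.resize(im[cr[1]:cr[3],cr[0]:cr[2]],None,fx=s,fy=s,interpolation=cv2.INTER_CUBIC)
cv2.imwrite('pics/'+sys.argv[1]+'_raw.png',o[:,:,::-1])
for segs,pp,col in((CAR,q,(255,0,0)),(RAIL,[.5375,.038,np.radians(91.62)],(0,0,255))):
    for poly in segs:
        k=(proj('scene',place(poly,pp))-np.array(cr[:2])+.5)*s-.5
        cv2.polylines(o,[np.round(k).astype(np.int32)],False,col,1,cv2.LINE_AA)
cv2.imwrite('pics/'+sys.argv[1]+'.png',o[:,:,::-1])
E
python3 c.py s6
```

```text
[-15.4347  -0.546    1.5966   0.0394] 7.75
```

View pics/s6.png

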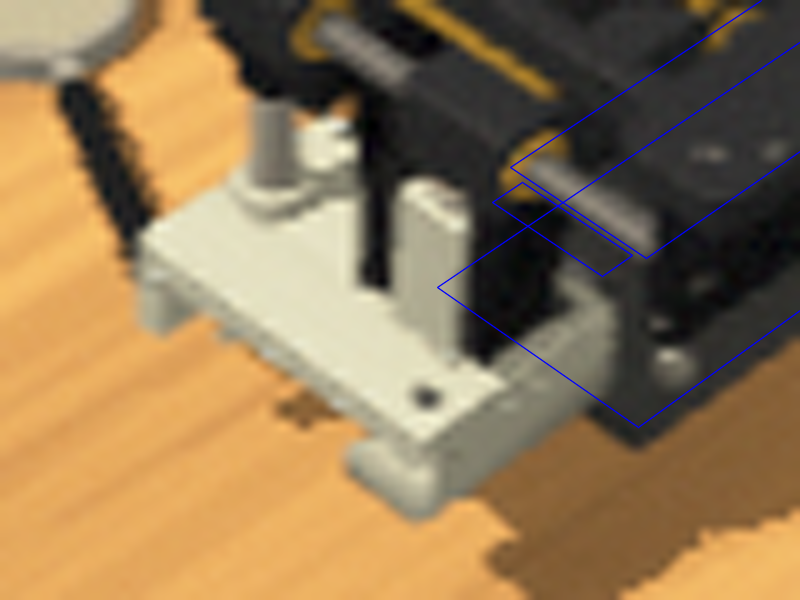

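View pics/s6_raw.png

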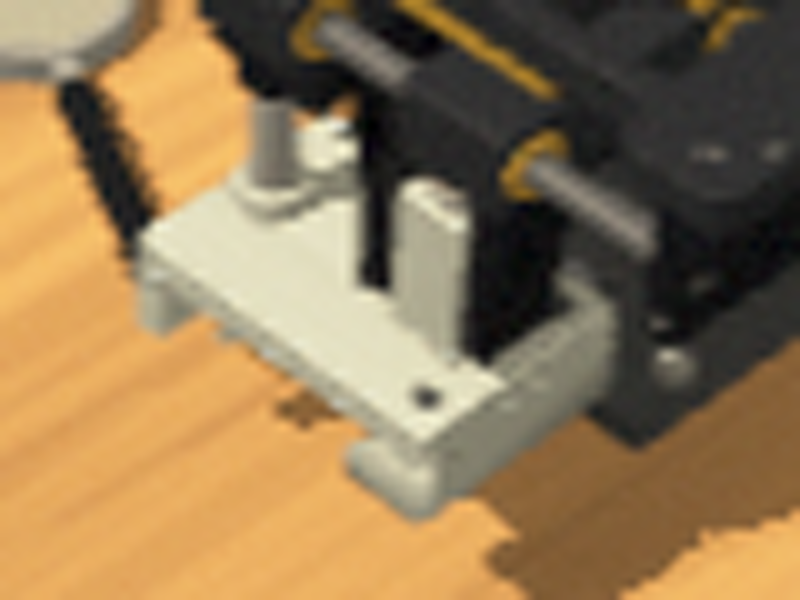

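```bash
sed -i 's/\[\[0,16,0\]\]/[[0,.016,0]]/' c.py; cat > d.py <<'E'
from fit import *
o=env.get_obs()
p=o['tool_pos'];yw=np.radians(o['tool_rot'][2]+90)
off=place([[0,.016,0]],[0,0,yw])[0]
q=np.array([p[0]+off[0],p[1]+off[1],yw,p[2]-.034]);print('tool carrier',q)
M=np.array([[-30,52,27],[-30,-36,27],[30,-36,27]])*m
px=unc([(138,235),(425,440),(612,305)],10,(270,170))
d=px-proj('scene',place(M,q));print('pix err',np.round(d,2))
f=lambda v:(proj('scene',place(M,[v[0],v[1],v[2],q[3]]))-px).ravel()
r=least_squares(f,q[:3]);print('scene carrier',r.x,np.degrees(r.x[2]))
db=d.mean(0)
R=np.array([[-120,-32,7],[-120,32,7],[80,30,58],[80,-30,58]])*m
rp=unc([(172,517),(72,447),(355,185),(440,242)],5,(300,110))
yr=np.radians(91.6)
g=lambda v:(proj('scene',place(R[:2],[v[0],v[1],yr]))+db-rp[:2]).ravel()
r=least_squares(g,[.537,.038]);print('rail from scene, corrected',r.x,np.round(r.fun,2))
g=lambda v:(proj('scene',place(R[:2],[v[0],v[1],yr]))-rp[:2]).ravel()
r=least_squares(g,[.537,.038]);print('rail from scene, raw',r.x,np.round(r.fun,2))
E
python3 d.py
```

```text
tool carrier [ 0.54402367 -0.13405014  1.5965691   0.03944076]
pix err [[0.84 1.11]
 [0.83 0.94]
 [0.11 0.9 ]]
scene carrier [ 0.54696956 -0.13522545  1.60270319] 91.82812876668923
rail from scene, corrected [0.53708991 0.03877609] [ 0.08 -0.03 -0.08  0.03]
rail from scene, raw [0.54030202 0.03747169] [ 0.11 -0.   -0.12 -0.01]
```

carry_out(targets=[[[-1, 3, 0], [0, 0, 0]], [[0, 3.3, 0], [0, 0, 0]], [[0, 3, 0], [0, 0, 0]], [[0, 0, 5], [0, 0, 0]], [[0, 0, 5], [0, 0, 0]], [[0, 0, 0], [0, 0, 0]], [[0, 0, 0], [0, 0, 0]]])

```text
time_s: 8.45
tool_pos: [0.5591, -0.1216, 0.0644]
tool_rot: [-90.0, -0.0, 1.7]
force: [-0.0, 0.5, -4.8]
grip_width: 0.0197
```

```bash
python3 c.py s7; python3 - <<'E'
from fit import *
o=env.get_obs();print(o['tool_pos'],o['tool_rot'],o['force'],o['wrist_torque'],o['grip_width'])
E
```

```text
[ 0.5431 -0.1225  1.599   0.0304] 8.5
[ 0.55906514 -0.12200502  0.06440043] [-9.00235691e+01 -1.71774268e-02  1.61488781e+00] [ 0.44881417  0.44685967 -4.78000819] [-0.02912003 -0.18748541 -0.03230161] 0.019312960195139648
```

View pics/s7_raw.png

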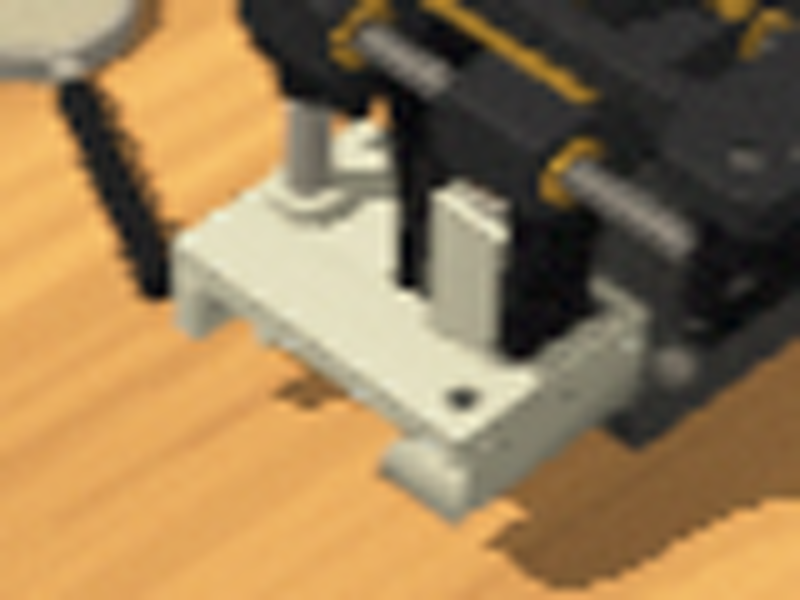

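carry_out(targets=[[[0, 0.7, 3], [0, 0, 0]], [[0, 0, 4], [0, 0, 0]], [[0, 0, 3], [0, 0, 0]], [[0, 0, 3], [0, 0, 0]], [[0, 0, 2], [0, 0, 0]], [[0, 0, 0], [0, 0, 0]]])

```text
time_s: 9.1
tool_pos: [0.5586, -0.1065, 0.0636]
tool_rot: [-90.0, -0.0, 1.6]
force: [-0.3, 0.5, -4.7]
grip_width: 0.0199
```

carry_out(targets=[[[0, 0, 2], [0, 0, 0]], [[0, 0, 2], [0, 0, 0]], [[0, 0, 0], [0, 0, 0]]])

```text
time_s: 9.4
tool_pos: [0.5584, -0.1026, 0.0635]
tool_rot: [-90.0, 0.0, 1.6]
force: [-0.0, -0.8, -4.2]
grip_width: 0.0196
```

carry_out(targets=[[[0, 0, 2], [0, 0, 0]], [[0, 0, 2], [0, 0, 0]], [[0, 0, 2], [0, 0, 0]], [[0, 0, 0], [0, 0, 0]]])

```text
time_s: 9.8
tool_pos: [0.5578, -0.0965, 0.0633]
tool_rot: [-90.0, 0.1, 1.6]
force: [-1.8, -0.4, -4.0]
grip_width: 0.0197
```

carry_out(targets=[[[0, 0, 2], [0, 0, 0]], [[0, 0, 2], [0, 0, 0]], [[0, 0, 2], [0, 0, 0]], [[0, 0, 0], [0, 0, 0]]])

```text
time_s: 10.2
tool_pos: [0.5575, -0.0908, 0.0631]
tool_rot: [-90.0, 0.1, 1.6]
force: [-1.5, -0.6, -6.3]
grip_width: 0.0194
```

```bash
python3 c.py s8; python3 - <<'E'
from fit import *
o=env.get_obs();print(o['tool_pos'],o['tool_rot'],o['force'],o['wrist_torque'],o['grip_width'])
E
```

```text
[ 0.5416 -0.0913  1.5988  0.0291] 10.25
[ 0.55754841 -0.09082126  0.06314583] [-8.99881497e+01  5.74463913e-02  1.60550108e+00] [-1.81150438 -0.31598666 -6.70550055] [-0.14643805  0.19900203  0.07136465] 0.019711573641651582
```

View pics/s8.png

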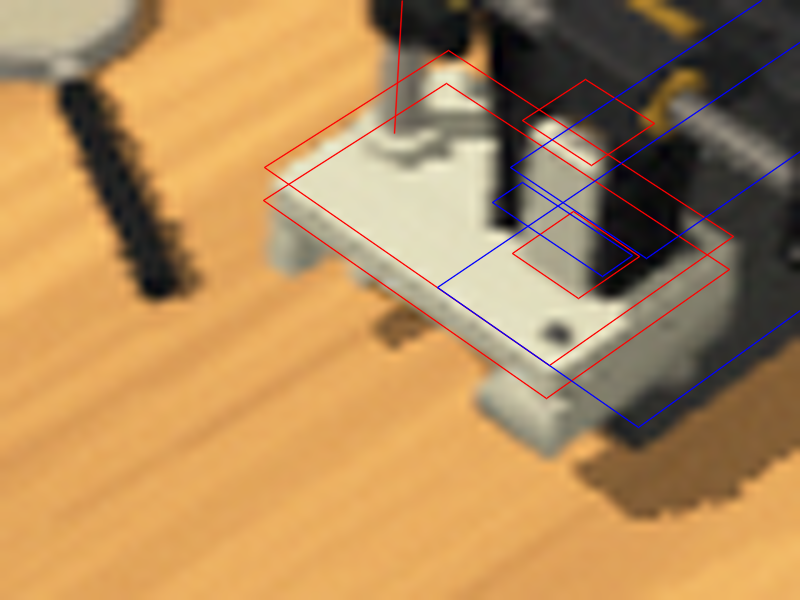

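carry_out(targets=[[[-0.8, 0.2, 0], [0, 0, 0]], [[0, 0, 2], [0, 0, 0]], [[0, 0, 3], [0, 0, 0]], [[0, 0, 3], [0, 0, 0]], [[0, 0, 0], [0, 0, 0]], [[0, 0, 0], [0, 0, 0]]])

```text
time_s: 10.85
tool_pos: [0.5569, -0.0822, 0.0633]
tool_rot: [-90.0, 0.0, 1.6]
force: [-1.1, 1.2, -5.6]
grip_width: 0.0193
```

```bash
cat > f.py <<'E'
from h import *
o=env.get_obs();print(o['time_s'],o['tool_pos'].round(5),o['tool_rot'].round(2),o['force'].round(2),o['wrist_torque'].round(3),o['grip_width'].round(4))
E
python3 f.py
```

```text
Traceback (most recent call last):
  File "f.py", line 2, in <module>
    o=env.get_obs();print(o['time_s'],o['tool_pos'].round(5),o['tool_rot'].round(2),o['force'].round(2),o['wrist_torque'].round(3),o['grip_width'].round(4))
                                                                                                                                   ^^^^^^^^^^^^^^^^^^^^^
AttributeError: 'float' object has no attribute 'round'
```

carry_out(targets=[[[0, 0, 4], [0, 0, 0]], [[0, 0, 5], [0, 0, 0]], [[0, 0, 5], [0, 0, 0]], [[0, 0, 5], [0, 0, 0]], [[0, 0, 4], [0, 0, 0]], [[0, 0, 0], [0, 0, 0]]])

```text
time_s: 11.45
tool_pos: [0.5562, -0.0588, 0.0633]
tool_rot: [-90.0, 0.0, 1.7]
force: [-3.1, 0.3, -6.1]
grip_width: 0.0196
```

```bash
sed -i "s/o\['grip_width'\].round(4)/o['grip_width']/" f.py; python3 f.py
```

```text
11.45 [ 0.55618 -0.05876  0.06326] [-8.995e+01  2.000e-02  1.660e+00] [-3.06  0.35 -6.06] [ 0.211  0.329 -0.035] 0.01960708511201778
```

carry_out(targets=[[[-0.8, 0, 0], [0, 0, 0]], [[0, 0, 3], [0, 0, 0]], [[0, 0, 5], [0, 0, 0]], [[0, 0, 5], [0, 0, 0]], [[0, 0, 5], [0, 0, 0]], [[0, 0, 5], [0, 0, 0]], [[0, 0, 0], [0, 0, 0]], [[0, 0, 0], [0, 0, 0]]])

```text
time_s: 12.25
tool_pos: [0.5552, -0.0367, 0.0635]
tool_rot: [-90.0, -0.0, 1.6]
force: [-1.1, 0.2, -4.3]
grip_width: 0.0196
```

```bash
python3 f.py
```

```text
12.25 [ 0.55523 -0.03666  0.0635 ] [-9.00e+01 -3.00e-02  1.63e+00] [-1.1   0.18 -4.31] [-0.014 -0.113 -0.025] 0.019646089616206962
```

carry_out(targets=[[[-0.3, 0, 4], [0, 0, 0]], [[0, 0, 6], [0, 0, 0]], [[0, 0, 6], [0, 0, 0]], [[0, 0, 6], [0, 0, 0]], [[0, 0, 6], [0, 0, 0]], [[0, 0, 6], [0, 0, 0]], [[0, 0, 4], [0, 0, 0]], [[0, 0, 0], [0, 0, 0]], [[0, 0, 0], [0, 0, 0]]])

```text
time_s: 13.15
tool_pos: [0.5539, 0.0017, 0.0633]
tool_rot: [-89.9, -0.0, 1.6]
force: [3.0, 1.2, -6.3]
grip_width: 0.0197
```

```bash
python3 f.py
```

```text
13.15 [0.55386 0.00169 0.06332] [-8.994e+01 -4.000e-02  1.620e+00] [ 2.98  1.2  -6.34] [ 0.25  -0.934 -0.042] 0.0197332036767801
```

carry_out(targets=[[[0.7, 0, 0], [0, 0, 0]], [[0, 0, 3], [0, 0, 0]], [[0, 0, 6], [0, 0, 0]], [[0, 0, 6], [0, 0, 0]], [[0, 0, 6], [0, 0, 0]], [[0, 0, 6], [0, 0, 0]], [[0, 0, 3], [0, 0, 0]], [[0, 0, 0], [0, 0, 0]], [[0, 0, 0], [0, 0, 0]]])

```text
time_s: 14.05
tool_pos: [0.5534, 0.0307, 0.0633]
tool_rot: [-90.0, 0.0, 1.6]
force: [-0.4, -0.4, -5.8]
grip_width: 0.0193
```

```bash
python3 f.py; python3 -c "
from h import *
save('scene','s9.png',(290,80,450,200),5)"
```

```text
14.05 [0.55339 0.03069 0.06328] [-9.002e+01  1.000e-02  1.600e+00] [-0.39 -0.38 -5.79] [-0.014 -0.238  0.029] 0.019347306424188148
```

View pics/s9.png

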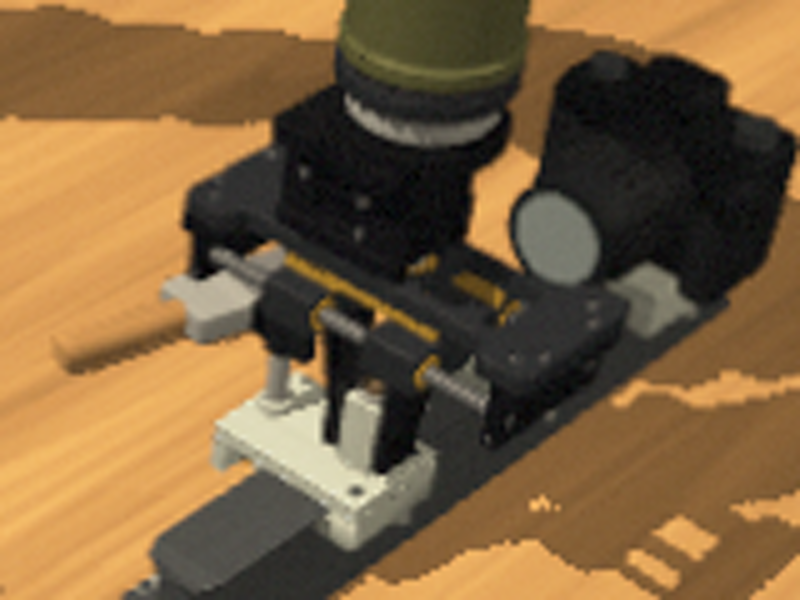

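carry_out(targets=[[[0, 0, 4], [0, 0, 0]], [[0, 0, 6], [0, 0, 0]], [[0, 0, 6], [0, 0, 0]], [[0, 0, 6], [0, 0, 0]], [[0, 0, 6], [0, 0, 0]], [[0, 0, 6], [0, 0, 0]], [[0, 0, 4], [0, 0, 0]], [[0, 0, 4], [0, 0, 0]], [[0, 0, 0], [0, 0, 0]], [[0, 0, 0], [0, 0, 0]]])

```text
time_s: 15.1
tool_pos: [0.5523, 0.0727, 0.0633]
tool_rot: [-90.0, 0.0, 1.6]
force: [-0.6, 0.4, -4.2]
grip_width: 0.0197
```

```bash
python3 f.py
```

```text
15.1 [0.55229 0.07267 0.06328] [-9.002e+01  1.000e-02  1.590e+00] [-0.56  0.37 -4.24] [-0.041 -0.201  0.009] 0.01969268670976751
```

carry_out(targets=[[[0, 0, 2], [0, 0, 0]], [[0, 0, 2], [0, 0, 0]], [[0, 0, 2], [0, 0, 0]], [[0, 0, 2], [0, 0, 0]], [[0, 0, 1.5], [0, 0, 0]], [[0, 0, 1], [0, 0, 0]], [[0, 0, 0], [0, 0, 0]], [[0, 0, 0], [0, 0, 0]]])

```text
time_s: 15.9
tool_pos: [0.552, 0.0833, 0.0633]
tool_rot: [-90.0, -0.0, 1.6]
force: [0.1, -0.4, -4.8]
grip_width: 0.0196
```

carry_out(targets=[[[0, 0, 1], [0, 0, 0]], [[0, 0, 1], [0, 0, 0]], [[0, 0, 0], [0, 0, 0]]])

```text
time_s: 16.2
tool_pos: [0.5519, 0.0856, 0.0633]
tool_rot: [-90.0, -0.0, 1.6]
force: [-0.0, -0.4, -4.5]
grip_width: 0.02
```

carry_out(targets=[[[0, 0, 1], [0, 0, 0]], [[0, 0, 1], [0, 0, 0]], [[0, 0, 0], [0, 0, 0]]])

```text
time_s: 16.5
tool_pos: [0.5519, 0.0876, 0.0633]
tool_rot: [-90.0, 0.0, 1.6]
force: [-0.6, 0.7, -4.5]
grip_width: 0.0197
```

carry_out(targets=[[[0, 0, 1], [0, 0, 0]], [[0, 0, 1], [0, 0, 0]], [[0, 0, 0], [0, 0, 0]]])

```text
time_s: 16.8
tool_pos: [0.5518, 0.0885, 0.0633]
tool_rot: [-90.1, 0.0, 1.6]
force: [0.2, -2.7, -2.6]
grip_width: 0.0197
```

carry_out(targets=[[[0, 0, 1], [0, 0, 0]], [[0, 0, 1], [0, 0, 0]], [[0, 0, 0], [0, 0, 0]]])

```text
time_s: 17.1
tool_pos: [0.5518, 0.0886, 0.0634]
tool_rot: [-90.2, 0.0, 1.5]
force: [-1.7, -6.9, -0.9]
grip_width: 0.0195
```

carry_out(targets=[[[0, 0, -1.5], [0, 0, 0]], [[0, 0, 0], [0, 0, 0]]])

```text
time_s: 17.3
tool_pos: [0.5518, 0.0885, 0.0633]
tool_rot: [-90.1, 0.0, 1.5]
force: [-1.1, -5.0, -2.6]
grip_width: 0.0197
```

carry_out(targets=[[[0, 0, 0], [0, 0, 0]], [[0, 0, 0], [0, 0, 0]], [[0, 0, 0], [0, 0, 0]], [[0, 0, 0], [0, 0, 0]]], jaw=0.36)

```text
time_s: 17.7
tool_pos: [0.5521, 0.0909, 0.0637]
tool_rot: [-90.0, -0.0, 1.6]
force: [-0.1, -0.0, 0.6]
grip_width: 0.0311
```

```bash
python3 f.py
```

```text
17.7 [0.55208 0.09091 0.0637 ] [-8.995e+01 -5.000e-02  1.650e+00] [-0.11 -0.01  0.56] [-0.069 -0.09   0.044] 0.031128905611339592
```

carry_out(targets=[[[0, -5, 0], [0, 0, 0]], [[0, -10, 0], [0, 0, 0]], [[0, -15, 0], [0, 0, 0]], [[0, -15, 0], [0, 0, 0]], [[0, -15, 0], [0, 0, 0]], [[0, -10, 0], [0, 0, 0]], [[0, -5, 0], [0, 0, 0]], [[-14, 0, -2.4], [0, 0, 0]], [[-14, 0, 0], [0, 0, 0]], [[-14, 0, 0], [0, 0, 0]], [[-14, 0, 0], [0, 0, 0]]])

```text
time_s: 18.8
tool_pos: [0.495, 0.0858, 0.1381]
tool_rot: [-90.0, 0.0, 1.6]
force: [0.6, 0.2, 0.2]
grip_width: 0.0313
```

carry_out(targets=[[[0, 0, 0], [0, -8, 0]], [[0, 0, 0], [0, -8, 0]], [[0, 0, 0], [0, -8, 0]], [[0, 0, 0], [0, -8, 0]], [[0, 0, 0], [0, -8, 0]], [[0, 0, 0], [0, -8, 0]], [[0, 0, 0], [0, -8, 0]], [[0, 0, 0], [0, -8, 0]], [[0, 0, 0], [0, -8, 0]], [[0, 0, 0], [0, -8, 0]], [[0, 0, 0], [0, -7, 0]], [[0, 0, 0], [0, 0, 0]]], jaw=0.28)

```text
time_s: 20.0
tool_pos: [0.4956, 0.0858, 0.1382]
tool_rot: [-90.0, 0.0, 88.6]
force: [-0.4, -0.3, -0.9]
grip_width: 0.0242
```

```bash
python3 f.py; cat > e.py <<'E'
from fit import *
import sys
im=save('scene',sys.argv[1]+'.png',(320,90,440,200),6)
im2=save('top',sys.argv[1]+'t.png',(60,150,180,260),6)
print(env.get_obs()['qpos'].round(1))
E
python3 e.py s10
```

```text
20.0 [0.49563 0.08582 0.13817] [-89.96   0.    88.61] [-0.36 -0.27 -0.9 ] [ 0.103 -0.094 -0.028] 0.02419617281250455
[ 35.8   8.4 -51.7 108.4   7.2  66.6  70. ]
```

View pics/s10.png

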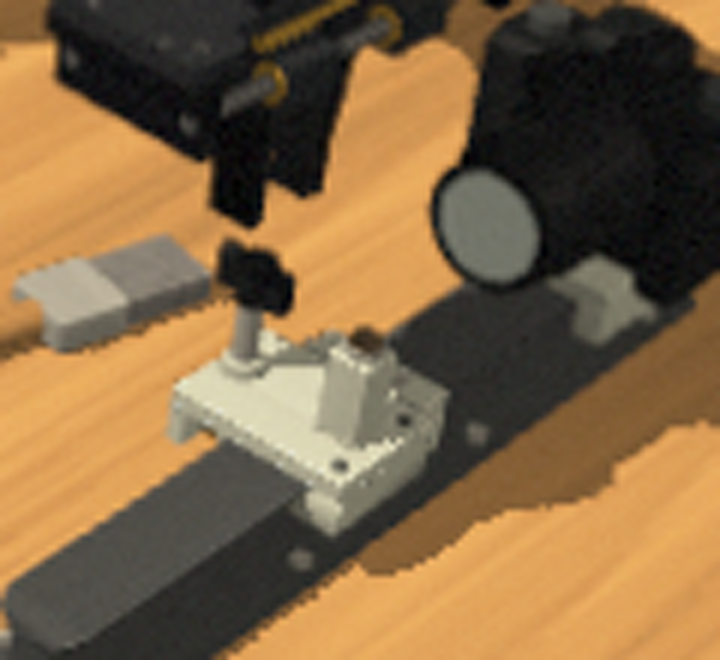

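View pics/s10t.png

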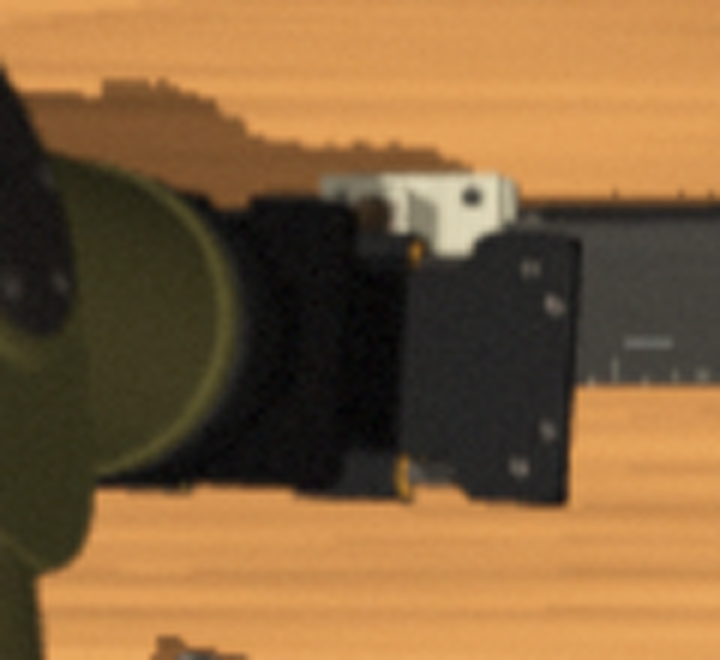

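```bash
python3 - <<'E'
from fit import *
im=env.read_camera('scene')
cr=(345,100,395,150);s=12
b=np.array([.7,1.0])
o=env.get_obs();p=o['tool_pos'];y=np.radians(o['tool_rot'][2]);x=np.array([np.cos(y),np.sin(y),0]);z=np.array([-np.sin(y),np.cos(y),0])
I=cv2.resize(im[cr[1]:cr[3],cr[0]:cr[2]],None,fx=s,fy=s,interpolation=cv2.INTER_CUBIC)
def dr(P,col):
    k=(proj('scene',P)+b-np.array(cr[:2])+.5)*s-.5
    cv2.polylines(I,[np.round(k).astype(np.int32)],False,col,1,cv2.LINE_AA)
for a,c in((.0121,.0271),(-.0121,-.0271)):
    dr([p+a*x-.0095*z,p+a*x+.0095*z,p+c*x+.0095*z,p+c*x-.0095*z,p+a*x-.0095*z],(255,0,0))
dv=np.array([0,0,1])
for h in(.091,.111):
    q=np.array([p[0],p[1],h]);dr([q-.0045*x-.019*z,q+.0045*x-.019*z,q+.0045*x+.019*z,q-.0045*x+.019*z,q-.0045*x-.019*z],(0,255,0))
dr([np.array([p[0],p[1],.056]),np.array([p[0],p[1],.111])],(0,255,0))
cv2.imwrite('pics/k.png',I[:,:,::-1])
E
```

```text
(no output)
```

View pics/k.png

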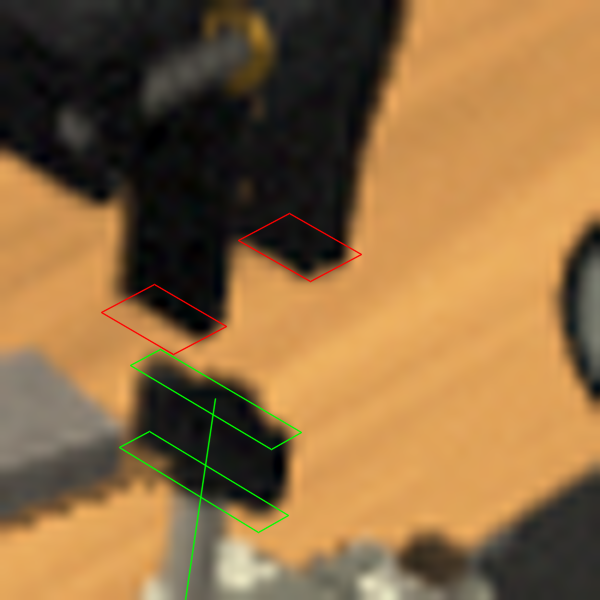

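carry_out(targets=[[[0, 6, 0], [0, 0, 0]], [[0, 10, 0], [0, 0, 0]], [[0, 8, 0], [0, 0, 0]], [[0, 5, 0], [0, 0, 0]], [[0, 0, 0], [0, 0, 0]]])

```text
time_s: 20.65
tool_pos: [0.495, 0.0859, 0.1081]
tool_rot: [-89.9, -0.0, 88.6]
force: [0.7, -0.5, 0.8]
grip_width: 0.0243
```

carry_out(targets=[[[0, 6, 0], [0, 0, 0]], [[0, 6, 0], [0, 0, 0]], [[0, 6, 0], [0, 0, 0]], [[0, 5, 0], [0, 0, 0]], [[0, 0, 0], [0, 0, 0]]])

```text
time_s: 21.15
tool_pos: [0.4953, 0.0858, 0.0854]
tool_rot: [-89.9, 0.0, 88.6]
force: [-0.6, 0.1, 0.3]
grip_width: 0.0238
```

```bash
python3 f.py;python3 e.py s11
```

```text
21.15 [0.49528 0.08579 0.08545] [-89.91   0.    88.6 ] [-0.6   0.14  0.3 ] [ 0.068 -0.089  0.017] 0.02383584515955768
[ 33.9  12.7 -50.9 111.5  11.2  61.   66.8]
```

View pics/s11.png

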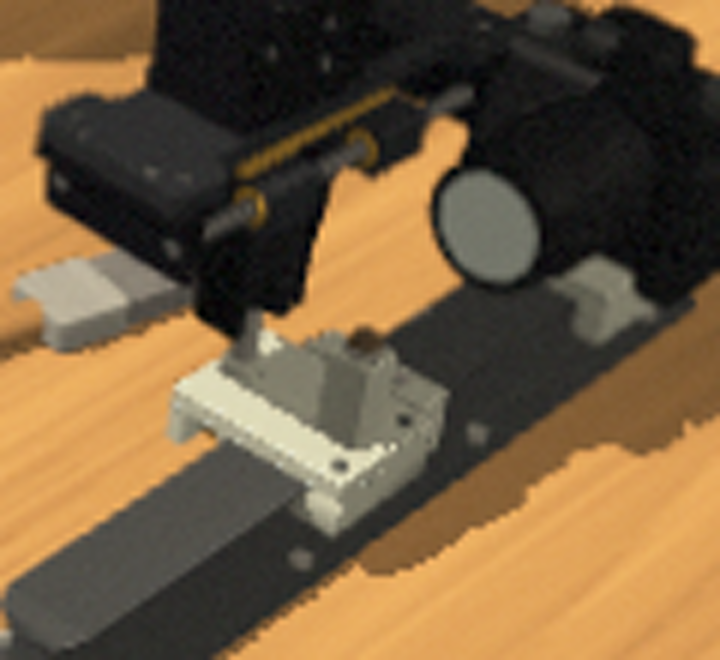

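carry_out(targets=[[[0, 0, 0], [0, 0, 0]], [[0, 0, 0], [0, 0, 0]], [[0, 0, 0], [0, 0, 0]], [[0, 0, 0], [0, 0, 0]]], jaw=0, squeeze=20)

```text
time_s: 21.65
tool_pos: [0.4961, 0.0861, 0.0866]
tool_rot: [-90.0, -0.0, 88.6]
force: [0.5, 0.7, 0.8]
grip_width: 0.0175
```

```bash
python3 f.py
```

```text
21.65 [0.49608 0.08608 0.08656] [-90.03  -0.    88.6 ] [0.52 0.68 0.84] [ 0.244 -0.12   0.008] 0.017456241171116906
```

carry_out(targets=[[[0.5, 0, 0], [0, 0, 0]], [[0.5, 0, 0], [0, 0, 0]], [[0.5, 0, 0], [0, 0, 0]], [[0, 0, 0], [0, 0, 0]]], squeeze=60)

```text
time_s: 22.05
tool_pos: [0.496, 0.0866, 0.0865]
tool_rot: [-90.0, 0.1, 88.6]
force: [-0.9, -3.0, 3.4]
grip_width: 0.0163
```

```bash
python3 f.py; python3 - <<'E'
from h import *
save('scene','s12.png',(330,100,400,160),11)
E
```

```text
22.05 [0.49605 0.08655 0.08648] [-9.000e+01  7.000e-02  8.856e+01] [-0.94 -2.98  3.41] [-0.623  0.035 -0.115] 0.016288562494509298
```

View pics/s12.png

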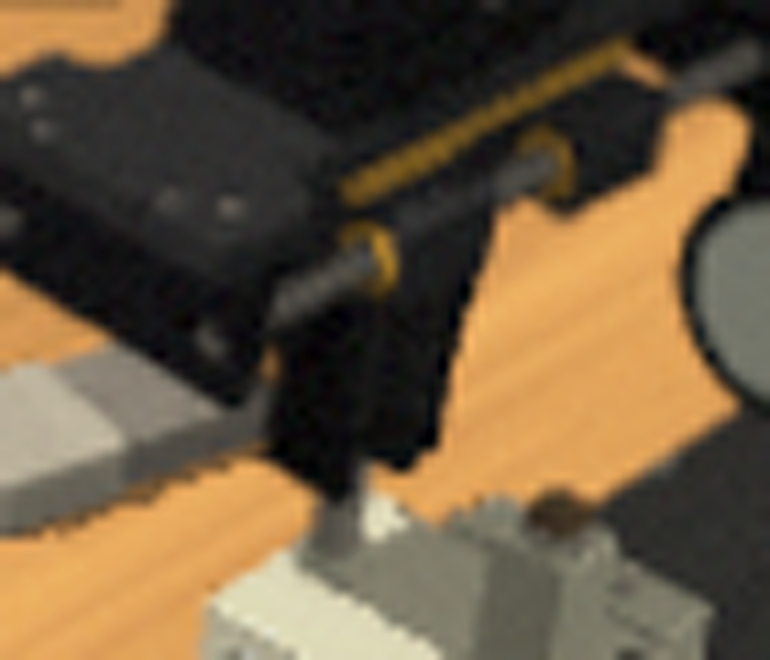

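carry_out(targets=[[[0, 0, 0], [0, 2, 0]], [[0, 0, 0], [0, 2, 0]], [[0, 0, 0], [0, 2, 0]], [[0, 0, 0], [0, 0, 0]]])

```text
time_s: 22.5
tool_pos: [0.4962, 0.0876, 0.0865]
tool_rot: [-90.0, -0.0, 82.6]
force: [-0.3, -1.7, 3.5]
grip_width: 0.0165
```

```bash
python3 f.py
```

```text
22.5 [0.49617 0.08764 0.08652] [-90.03  -0.    82.65] [-0.26 -1.66  3.5 ] [-0.295 -0.072  0.298] 0.016478125934122463
```

carry_out(targets=[[[0, 0, 0], [0, 2, 0]], [[0, 0, 0], [0, 2, 0]], [[0, 0, 0], [0, 2, 0]], [[0, 0, 0], [0, 0, 0]]])

```text
time_s: 22.9
tool_pos: [0.4962, 0.0876, 0.0865]
tool_rot: [-90.0, -0.0, 76.7]
force: [-0.3, -0.6, 3.6]
grip_width: 0.0163
```

```bash
python3 f.py
```

```text
22.9 [0.49615 0.08762 0.08651] [-9.003e+01 -1.000e-02  7.667e+01] [-0.26 -0.6   3.56] [-0.253 -0.129  0.292] 0.016252444993492265
```

carry_out(targets=[[[0, 0, 0], [0, 2, 0]], [[0, 0, 0], [0, 2, 0]], [[0, 0, 0], [0, 2, 0]], [[0, 0, 0], [0, 0, 0]]])

```text
time_s: 23.3
tool_pos: [0.4961, 0.0876, 0.0865]
tool_rot: [-90.0, -0.0, 70.7]
force: [-0.2, -1.4, 4.2]
grip_width: 0.0165
```

```bash
python3 f.py
```

```text
23.3 [0.49614 0.08761 0.08651] [-9.003e+01 -1.000e-02  7.069e+01] [-0.24 -1.37  4.22] [-0.221 -0.049  0.278] 0.016460370493888498
```

carry_out(targets=[[[0, 0, 0], [0, 2, 0]], [[0, 0, 0], [0, 2, 0]], [[0, 0, 0], [0, 2, 0]], [[0, 0, 0], [0, 0, 0]]])

```text
time_s: 23.7
tool_pos: [0.4961, 0.0876, 0.0865]
tool_rot: [-90.0, -0.0, 64.7]
force: [-0.8, -1.3, 4.9]
grip_width: 0.0163
```

```bash
python3 f.py;  python3 - <<'E'
from h import *
save('scene','s13.png',(330,100,400,160),11)
E
```

```text
23.7 [0.49607 0.08757 0.08647] [-9.002e+01 -1.000e-02  6.470e+01] [-0.78 -1.34  4.95] [-0.21   0.031  0.373] 0.016284095745671627
```

View pics/s13.png

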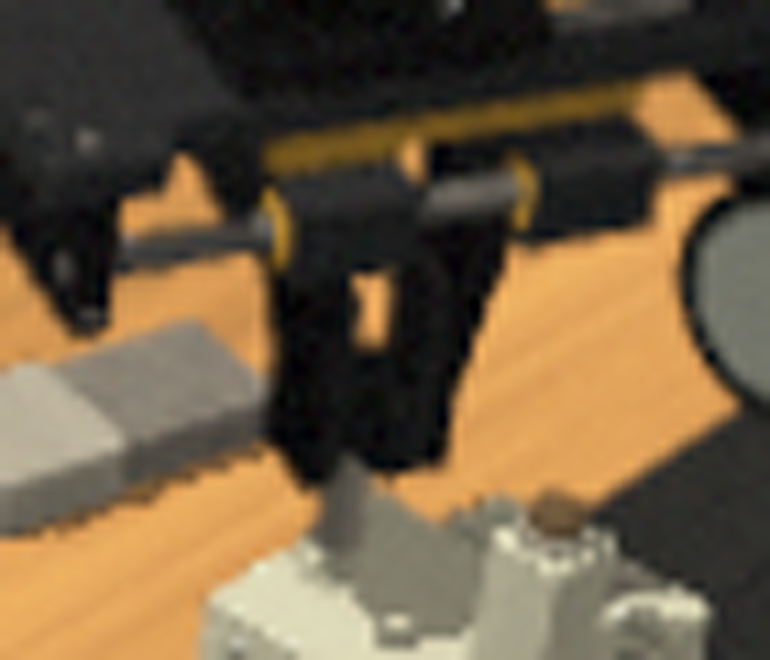

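carry_out(targets=[[[0.5, 0, 0.3], [0, 1.5, 0]], [[0, 0, 0], [0, 1.5, 0]], [[0, 0, 0], [0, 0, 0]]])

```text
time_s: 24.05
tool_pos: [0.496, 0.0876, 0.0864]
tool_rot: [-90.0, 0.0, 61.6]
force: [-0.3, -1.7, 4.9]
grip_width: 0.0164
```

```bash
python3 f.py
```

```text
24.05 [0.49605 0.08762 0.08644] [-9.003e+01  3.000e-02  6.162e+01] [-0.26 -1.75  4.88] [-0.481 -0.009  0.421] 0.016377248594161464
```

carry_out(targets=[[[0, 0, 0], [0, 1.5, 0]], [[0, 0, 0], [0, 1.5, 0]], [[0, 0, 0], [0, 0, 0]]])

```text
time_s: 24.35
tool_pos: [0.496, 0.0876, 0.0865]
tool_rot: [-90.0, 0.0, 58.6]
force: [-0.7, -2.6, 5.5]
grip_width: 0.0163
```

```bash
python3 f.py
```

```text
24.35 [0.49602 0.0876  0.08645] [-9.003e+01  3.000e-02  5.862e+01] [-0.66 -2.56  5.5 ] [-0.462 -0.002  0.412] 0.016301199420782987
```

```bash
python3 - <<'E'
from h import *
for c,cr in(('scene',(340,105,385,155)),):
    im=np.mean([env.read_camera(c).astype(float) for _ in range(3)],0)
    o=im[cr[1]:cr[3],cr[0]:cr[2]]
    o=255*np.clip(o/90,0,1)**.6
    o=cv2.resize(o.astype(np.uint8),None,fx=12,fy=12,interpolation=cv2.INTER_CUBIC)
    cv2.imwrite('pics/s14.png',o[:,:,::-1])
E
python3 f.py
```

```text
24.5 [0.49604 0.08763 0.08647] [-9.003e+01  3.000e-02  5.865e+01] [-0.72 -1.71  4.61] [-0.458  0.007  0.432] 0.016386308660161247
```

View pics/s14.png

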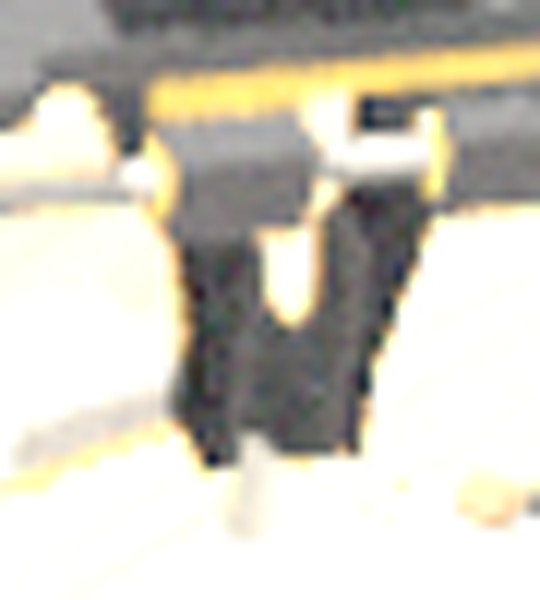

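```bash
python3 - <<'E'
from fit import *
cr=(340,105,385,155);s=12;b=np.array([.7,1.0])
im=np.mean([env.read_camera('scene').astype(float) for _ in range(2)],0)
o=im[cr[1]:cr[3],cr[0]:cr[2]];o=255*np.clip((o-5)/60,0,1)
base=cv2.resize(o.astype(np.uint8),None,fx=s,fy=s,interpolation=cv2.INTER_CUBIC)
ob=env.get_obs();p=ob['tool_pos'];ty=ob['tool_rot'][2]
outs=[]
for sl in(0,15,26):
    I=base.copy()
    y=np.radians(ty+sl);x=np.array([np.cos(y),np.sin(y),0]);z=np.array([-np.sin(y),np.cos(y),0])
    for h in(.091,.111):
        q=np.array([p[0],p[1],h]);P=np.array([q-.0045*x-.019*z,q+.0045*x-.019*z,q+.0045*x+.019*z,q-.0045*x+.019*z,q-.0045*x-.019*z])
        k=(proj('scene',P)+b-np.array(cr[:2])+.5)*s-.5
        cv2.polylines(I,[np.round(k).astype(np.int32)],False,(255,0,0),1,cv2.LINE_AA)
    outs.append(I[150:520,100:360])
cv2.imwrite('pics/k2.png',np.hstack(outs)[:,:,::-1]);print(env.get_obs()['time_s'])
E
```

```text
24.6
```

View pics/k2.png

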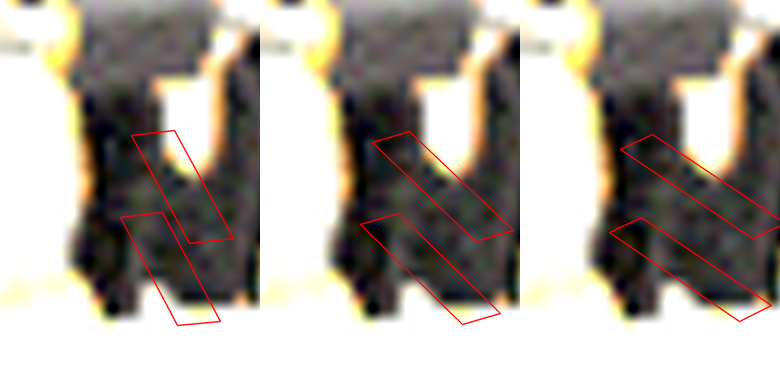

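carry_out(targets=[[[0, 0, 0], [0, 0, 0]], [[0, 0, 0], [0, 0, 0]], [[0, 0, 0], [0, 0, 0]]], jaw=0.36)

```text
time_s: 24.9
tool_pos: [0.4953, 0.0884, 0.0858]
tool_rot: [-89.9, -0.0, 58.6]
force: [-0.2, 1.2, -0.2]
grip_width: 0.0291
```

carry_out(targets=[[[0, -15, 0], [0, 0, 0]], [[0, -15, 0], [0, 0, 0]], [[0, -15, 0], [0, 0, 0]], [[0, 0, 0], [0, 0, 0]]])

```text
time_s: 25.3
tool_pos: [0.498, 0.0884, 0.1345]
tool_rot: [-90.3, -0.2, 58.6]
force: [0.1, -0.0, -0.3]
grip_width: 0.0314
```

```bash
cat > w.py <<'E'
from fit import *
import sys
cr=(340,110,390,160);s=12;b=np.array([.7,1.0])
im=env.read_camera('scene')
base=cv2.resize(im[cr[1]:cr[3],cr[0]:cr[2]],None,fx=s,fy=s,interpolation=cv2.INTER_CUBIC)
outs=[]
cx,cy=float(sys.argv[2]),float(sys.argv[3])
for wy in map(float,sys.argv[4:]):
    I=base.copy()
    y=np.radians(wy);x=np.array([np.cos(y),np.sin(y),0]);z=np.array([-np.sin(y),np.cos(y),0])
    for h in(.091,.111):
        q=np.array([cx,cy,h]);P=np.array([q-.0045*x-.019*z,q+.0045*x-.019*z,q+.0045*x+.019*z,q-.0045*x+.019*z,q-.0045*x-.019*z])
        k=(proj('scene',P)+b-np.array(cr[:2])+.5)*s-.5
        cv2.polylines(I,[np.round(k).astype(np.int32)],False,(255,0,0),1,cv2.LINE_AA)
    outs.append(I[100:500,100:360])
cv2.imwrite('pics/'+sys.argv[1]+'.png',np.hstack(outs)[:,:,::-1])
E
python3 f.py; python3 w.py k3 .496 .0876 58.6 73 85
```

```text
25.3 [0.49799 0.08843 0.13449] [-90.28  -0.15  58.58] [ 0.08 -0.02 -0.32] [ 0.083 -0.187 -0.008] 0.0313769527261297
```

View pics/k3.png

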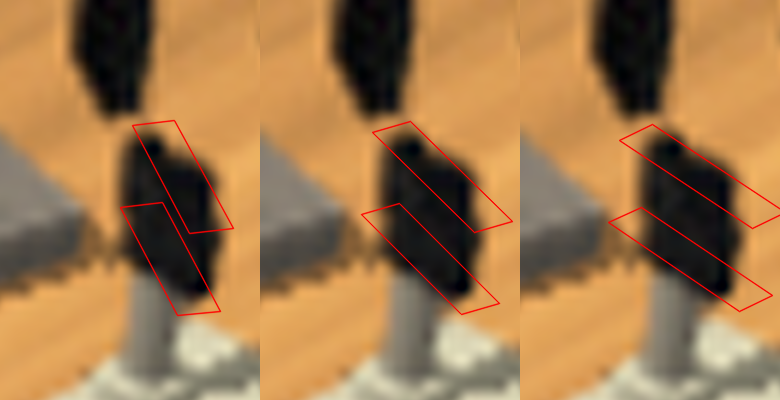

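carry_out(targets=[[[0, 0, 0], [0, 0, 0]], [[0, 0, 0], [0, 0, 0]]], jaw=0.28)

```text
time_s: 25.55
tool_pos: [0.4954, 0.0878, 0.1308]
tool_rot: [-90.0, 0.0, 58.6]
force: [-0.6, -0.7, -0.6]
grip_width: 0.026
```

```bash
python3 f.py
```

```text
25.55 [0.4954  0.08781 0.13079] [-8.995e+01  4.000e-02  5.859e+01] [-0.62 -0.65 -0.61] [ 0.079 -0.133 -0.06 ] 0.02599924907131328
```

carry_out(targets=[[[0, 8, 0], [0, 0, 0]], [[0, 12, 0], [0, 0, 0]], [[0, 12, 0], [0, 0, 0]], [[0, 8, 0], [0, 0, 0]], [[0, 4, 0], [0, 0, 0]], [[0, 0, 0], [0, 0, 0]]])

```text
time_s: 26.15
tool_pos: [0.4953, 0.088, 0.0864]
tool_rot: [-89.9, 0.0, 58.6]
force: [0.1, -1.1, -0.3]
grip_width: 0.0242
```

carry_out(targets=[[[0, 0, 0], [0, 0, 0]], [[0, 0, 0], [0, 0, 0]], [[0, 0, 0], [0, 0, 0]], [[0.4, 0, 0.2], [0, 0, 0]], [[0.4, 0, 0.2], [0, 0, 0]], [[0, 0, 0], [0, 0, 0]]], jaw=0, squeeze=60)

```text
time_s: 26.75
tool_pos: [0.4956, 0.0873, 0.0875]
tool_rot: [-90.0, 0.2, 58.6]
force: [-3.5, -5.1, 3.4]
grip_width: 0.0165
```

```bash
python3 f.py
```

```text
26.75 [0.49561 0.08729 0.0875 ] [-90.03   0.16  58.55] [-3.45 -5.1   3.38] [-1.051  0.622  0.054] 0.016499111663739466
```

carry_out(targets=[[[0, 0, 0], [0, 1.5, 0]], [[0, 0, 0], [0, 1, 0]], [[0, 0, 0], [0, 0, 0]]])

```text
time_s: 27.05
tool_pos: [0.4956, 0.0873, 0.0875]
tool_rot: [-90.1, 0.2, 56.1]
force: [-2.8, -5.5, 3.9]
grip_width: 0.0165
```

```bash
python3 f.py
```

```text
27.05 [0.49562 0.08734 0.0875 ] [-90.05   0.17  56.11] [-2.84 -5.52  3.91] [-1.029  0.575  0.425] 0.01651540120661517
```

carry_out(targets=[[[0, 0, 0], [0, 1.5, 0]], [[0, 0, 0], [0, 1, 0]], [[0, 0, 0], [0, 0, 0]]])

```text
time_s: 27.35
tool_pos: [0.4956, 0.0874, 0.0875]
tool_rot: [-90.1, 0.2, 53.6]
force: [-3.2, -4.9, 3.1]
grip_width: 0.0167
```

```bash
python3 f.py
```

```text
27.35 [0.49565 0.08737 0.08752] [-90.06   0.16  53.62] [-3.21 -4.9   3.13] [-1.099  0.566  0.41 ] 0.016661868700970663
```

carry_out(targets=[[[0, 0, 0], [0, 1, 0]], [[0, 0, 0], [0, 1, 0]], [[0, 0, 0], [0, 0, 0]]])

```text
time_s: 27.65
tool_pos: [0.4956, 0.0873, 0.0875]
tool_rot: [-90.1, 0.2, 51.6]
force: [-3.5, -4.9, 4.1]
grip_width: 0.0165
```

```bash
python3 f.py; python3 f.py;python3 w.py k4 .496 .0876 51.6 58.6 65
```

```text
27.65 [0.49563 0.08732 0.08749] [-90.07   0.16  51.62] [-3.46 -4.88  4.11] [-1.111  0.558  0.462] 0.016476250883175756
27.65 [0.49563 0.08732 0.08749] [-90.07   0.16  51.62] [-3.46 -4.88  4.11] [-1.111  0.558  0.462] 0.016476250883175756
```

View pics/k4.png

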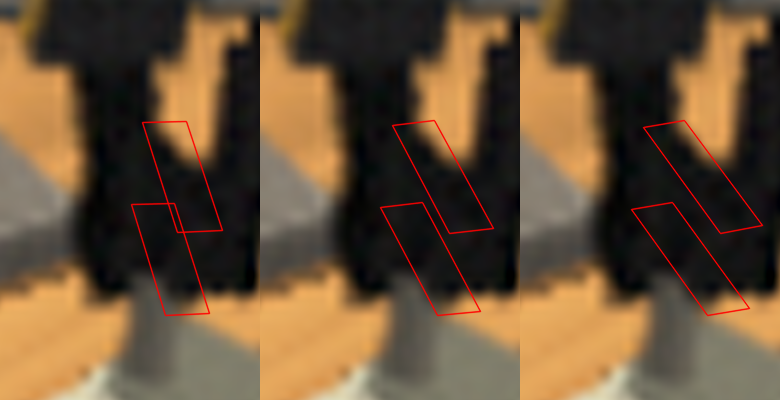

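carry_out(targets=[[[0, 0, 0], [0, 0, 0]], [[0, 0, 0], [0, 0, 0]], [[0, 0, 0], [0, 0, 0]]], jaw=0.36)

```text
time_s: 28.0
tool_pos: [0.4964, 0.0898, 0.0876]
tool_rot: [-90.0, -0.1, 51.6]
force: [0.1, -1.6, 0.7]
grip_width: 0.0293
```

carry_out(targets=[[[0, -15, 0], [0, 0, 0]], [[0, -15, 0], [0, 0, 0]], [[0, -15, 0], [0, 0, 0]], [[0, -10, 0], [0, 0, 0]], [[0, 0, 0], [0, 0, 0]], [[0, 0, 0], [0, 0, 0]]])

```text
time_s: 28.6
tool_pos: [0.4961, 0.0887, 0.1426]
tool_rot: [-90.0, -0.0, 51.6]
force: [-0.4, -0.4, -0.4]
grip_width: 0.0311
```

```bash
python3 f.py; cat > y.py <<'E'
from fit import *
import pickle,sys
from scipy.optimize import minimize
cr=(345,105,385,150);s=8;b=np.array([.7,1.0])
def render(yaw,cx,cy,z0=.091,z1=.111):
    # supersampled silhouette in crop
    m_=np.zeros(((cr[3]-cr[1])*s,(cr[2]-cr[0])*s),np.uint8)
    y=np.radians(yaw);x=np.array([np.cos(y),np.sin(y),0]);z=np.array([-np.sin(y),np.cos(y),0])
    q=np.array([cx,cy,0])
    W=[q+a*x+c*z+np.array([0,0,h]) for a in(-.0045,.0045) for c in(-.019,.019) for h in(z0,z1)]
    H=[q+.009*np.array([np.cos(t),np.sin(t),0])+np.array([0,0,h]) for t in np.linspace(0,6.28,25) for h in(z0,z1)]
    for P in(W,H):
        k=(proj('scene',P)+b-np.array(cr[:2])+.5)*s-.5
        cv2.fillConvexPoly(m_,cv2.convexHull(np.round(k).astype(np.int32)),1)
    return cv2.resize(m_.astype(np.float32),(cr[2]-cr[0],cr[3]-cr[1]),interpolation=cv2.INTER_AREA)
def fityaw(im,cx0,cy0,ymax=None):
    g=im[cr[1]:cr[3],cr[0]:cr[2]].astype(float).max(2)
    fg=np.clip((110-g)/70,0,1)
    # use rows of wing region only
    r=render(58,cx0,cy0);ys=np.where(render(90,cx0,cy0).sum(1)+r.sum(1)>0)[0]
    best=[]
    for yaw in np.arange(30,100,2.):
        for dx in np.arange(-.003,.0031,.001):
            for dy in np.arange(-.003,.0031,.001):
                R=render(yaw,cx0+dx,cy0+dy)
                e=((R-fg)[ys[0]+1:ys[-1]+2]**2).sum();best.append((e,yaw,dx,dy))
    best.sort();return best[:4]
if __name__=='__main__':
    im=env.read_camera('scene');pickle.dump(im,open(sys.argv[1],'wb'))
    for k in fityaw(im,.496,.0874):print(np.round(k,4))
    g=im[cr[1]:cr[3],cr[0]:cr[2]];cv2.imwrite('pics/y.png',cv2.resize(g,None,fx=12,fy=12,interpolation=cv2.INTER_CUBIC)[:,:,::-1])
E
python3 y.py y1.pkl
```

```text
28.6 [0.49606 0.08871 0.14258] [-90.04  -0.    51.58] [-0.37 -0.45 -0.41] [-0.001 -0.146 -0.04 ] 0.03106200843508233Traceback (most recent call last):
  File "y.py", line 30, in <module>
    for k in fityaw(im,.496,.0874):print(np.round(k,4))
             ~~~~~~^^^^^^^^^^^^^^^
  File "y.py", line 25, in fityaw
    R=render(yaw,cx0+dx,cy0+dy)
  File "y.py", line 13, in render
    k=(proj('scene',P)+b-np.array(cr[:2])+.5)*s-.5
       ~~~~^^^^^^^^^^^
  File "h.py", line 13, in proj
    K,D,R,t=cal(c);p,_=cv2.projectPoints(np.atleast_2d(np.array(X,float)),cv2.Rodrigues(R)[0],t,K,D);return p[:,0]
            ~~~^^^
  File "h.py", line 10, in cal
    k=env.get_calibration(c);K=np.array([[k['fx'],0,k['cx']],[0,k['fy'],k['cy']],[0,0,1.]])
ValueError: time passes only in moves, steps and waits
```

```bash
python3 - <<'E'
s=open('h.py').read()
s=s.replace("def cal(c):","import functools\n@functools.lru_cache(None)\ndef cal(c):")
open('h.py','w').write(s)
s=open('y.py').read()
s=s.replace("im=env.read_camera('scene');pickle.dump(im,open(sys.argv[1],'wb'))","import os\n    im=pickle.load(open(sys.argv[1],'rb')) if os.path.exists(sys.argv[1]) else env.read_camera('scene')\n    pickle.dump(im,open(sys.argv[1],'wb'))")
s=s.replace("fityaw(im,.496,.0874)","fityaw(im,*map(float,sys.argv[2:4]))")
s=s.replace("np.arange(-.003,.0031,.001)","np.arange(-.003,.0031,.0015)")
open('y.py','w').write(s)
E
time python3 y.py y1.pkl .496 .0874; python3 f.py
cat > y0.py <<'E'
import y,pickle
T,S,_=pickle.load(open('m0.pkl','rb'))
E

```

```text
[ 2.14268e+01  5.00000e+01 -3.00000e-03  1.50000e-03]
[ 2.17161e+01  5.20000e+01 -3.00000e-03  1.50000e-03]
[ 2.17568e+01  5.00000e+01 -3.00000e-03  3.00000e-03]
[ 2.18029e+01  4.80000e+01 -3.00000e-03  3.00000e-03]
28.65 [0.49566 0.08868 0.14203] [-8.999e+01  3.000e-02  5.159e+01] [ 0.8  -0.68  0.26] [ 0.041 -0.14   0.015] 0.031220154571366298
real	0m2.304s
user	0m2.689s
sys	0m0.147s
```

View pics/y.png

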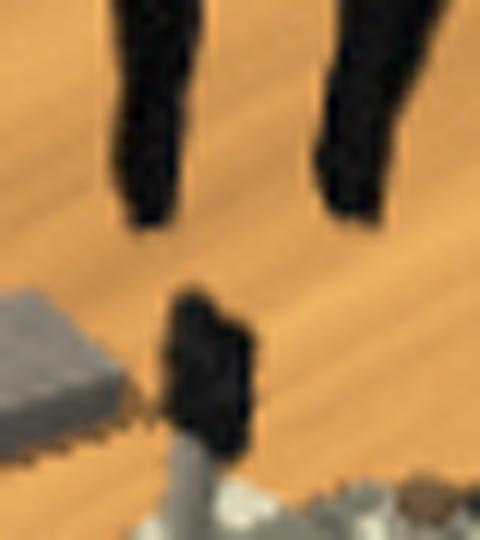

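carry_out(targets=[[[0, 10, 0], [0, 0, 0]], [[0, 14, 0], [0, 0, 0]], [[0, 14, 0], [0, 0, 0]], [[0, 10, 0], [0, 0, 0]], [[0, 6, 0], [0, 0, 0]], [[0, 0, 0], [0, 0, 0]], [[0, 0, 0], [0, 0, 0]]], jaw=0.28)

```text
time_s: 29.35
tool_pos: [0.4961, 0.0891, 0.0884]
tool_rot: [-90.0, -0.0, 51.6]
force: [-0.6, 0.6, 0.5]
grip_width: 0.0243
```

carry_out(targets=[[[0, 0, 0], [0, 0, 0]], [[0, 0, 0], [0, 0, 0]], [[0, 0, 0], [0, 0, 0]], [[0, 0, 0], [0, 0, 0]]], jaw=0)

```text
time_s: 29.75
tool_pos: [0.4953, 0.0875, 0.0887]
tool_rot: [-90.0, 0.2, 51.6]
force: [-4.1, -4.0, 4.2]
grip_width: 0.0165
```

```bash
python3 f.py
```

```text
29.75 [0.49526 0.08745 0.08873] [-90.02   0.18  51.55] [-4.08 -4.04  4.17] [-0.813  0.798  0.011] 0.016546477144574755
```

carry_out(targets=[[[0, 0, 0], [0, 1, 0]], [[0, 0, 0], [0, 1, 0]], [[0, 0, 0], [0, 0, 0]], [[0, 0, 0], [0, 0, 0]]])

```text
time_s: 30.15
tool_pos: [0.4953, 0.0875, 0.0887]
tool_rot: [-90.0, 0.2, 49.6]
force: [-3.8, -3.7, 3.9]
grip_width: 0.0166
```

```bash
python3 f.py
```

```text
30.15 [0.49528 0.0875  0.08872] [-90.04   0.18  49.62] [-3.78 -3.67  3.93] [-0.786  0.769  0.34 ] 0.016638109626519938
```

carry_out(targets=[[[0, 0, 0], [0, 1, 0]], [[0, 0, 0], [0, 1, 0]], [[0, 0, 0], [0, 0, 0]], [[0, 0, 0], [0, 0, 0]]])

```text
time_s: 30.55
tool_pos: [0.4953, 0.0875, 0.0887]
tool_rot: [-90.1, 0.2, 47.6]
force: [-4.2, -3.7, 4.9]
grip_width: 0.016
```

```bash
python3 f.py
```

```text
30.55 [0.49526 0.0875  0.08872] [-90.05   0.19  47.65] [-4.24 -3.69  4.9 ] [-0.791  0.833  0.445] 0.015989058123400228
```

carry_out(targets=[[[0, 0, 0], [0, 1, 0]], [[0, 0, 0], [0, 1, 0]], [[0, 0, 0], [0, 0, 0]], [[0, 0, 0], [0, 0, 0]]])

```text
time_s: 30.95
tool_pos: [0.4952, 0.0875, 0.0887]
tool_rot: [-90.1, 0.2, 45.6]
force: [-4.3, -4.2, 5.1]
grip_width: 0.0164
```

```bash
python3 f.py
```

```text
30.95 [0.49525 0.0875  0.0887 ] [-90.06   0.18  45.65] [-4.29 -4.21  5.05] [-0.821  0.764  0.473] 0.016431345064122884
```

carry_out(targets=[[[0, 0, 0], [0, 0, 0]], [[0, 0, 0], [0, 0, 0]], [[0, 0, 0], [0, 0, 0]]], jaw=0.36)

```text
time_s: 31.25
tool_pos: [0.4964, 0.0894, 0.0886]
tool_rot: [-90.0, -0.1, 45.6]
force: [-0.3, 0.2, -0.1]
grip_width: 0.0291
```

carry_out(targets=[[[0, -15, 0], [0, 0, 0]], [[0, -15, 0], [0, 0, 0]], [[0, -15, 0], [0, 0, 0]], [[0, -10, 0], [0, 0, 0]], [[0, 0, 0], [0, 0, 0]], [[0, 0, 0], [0, 0, 0]]])

```text
time_s: 31.85
tool_pos: [0.496, 0.0887, 0.1436]
tool_rot: [-90.0, -0.0, 45.6]
force: [-0.3, -0.4, 0.6]
grip_width: 0.0314
```

```bash
python3 f.py; sed -i 's/np.arange(30,100,2.)/np.arange(30,100,1.)/; s/.003,.0031,.0015/.0045,.0046,.0015/g' y.py
python3 - <<'E'
import pickle,cv2,numpy as np
a=cv2.imread('pics/s10.png')[:,:,::-1]
im=np.full((420,560,3),200,np.uint8);im[90:200,320:440]=cv2.resize(a,(120,110),interpolation=cv2.INTER_AREA)
pickle.dump(im,open('ys10.pkl','wb'))
E
for f in ys10 y1 y2; do echo $f; python3 y.py $f.pkl .495 .0880; done; python3 f.py
```

```text
31.85 [0.49603 0.08872 0.14356] [-90.04  -0.    45.58] [-0.29 -0.4   0.65] [ 0.062 -0.105  0.02 ] 0.03138323577018141
ys10
[ 3.22692e+01  7.50000e+01  1.50000e-03 -1.50000e-03]
[32.6183 73.      0.      0.    ]
[32.6731 72.      0.      0.    ]
[ 3.2685e+01  7.4000e+01  1.5000e-03 -1.5000e-03]
y1
[ 2.14982e+01  5.00000e+01 -3.00000e-03  3.00000e-03]
[ 2.15809e+01  4.90000e+01 -3.00000e-03  3.00000e-03]
[ 2.17106e+01  5.00000e+01 -1.50000e-03  1.50000e-03]
[ 2.17186e+01  4.90000e+01 -1.50000e-03  1.50000e-03]
y2
[ 2.27644e+01  4.60000e+01 -3.00000e-03  3.00000e-03]
[ 2.27986e+01  4.50000e+01 -3.00000e-03  3.00000e-03]
[ 2.29562e+01  4.70000e+01 -3.00000e-03  3.00000e-03]
[ 2.29885e+01  4.40000e+01 -3.00000e-03  3.00000e-03]
31.9 [0.49565 0.08869 0.14302] [-8.999e+01  3.000e-02  4.559e+01] [-0.13  0.87 -0.47] [-0.023 -0.085 -0.019] 0.03136784417700412
```

View pics/y.png

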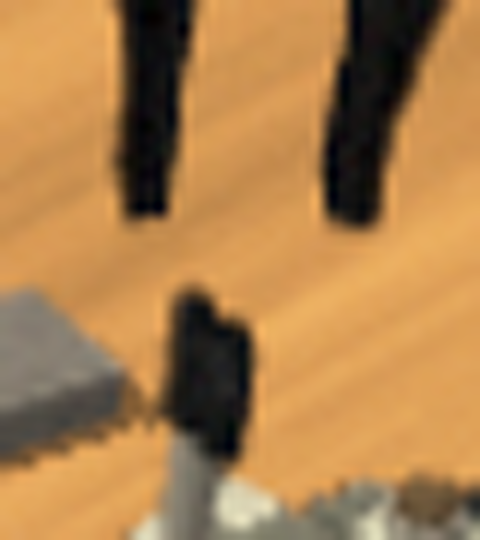

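carry_out(targets=[[[-25, 0, -25], [0, 0, 0]], [[-30, 0, -30], [0, 0, 0]], [[-30, 0, -30], [0, 0, 0]], [[-30, 0, -30], [0, 0, 0]], [[-25, 0, -25], [0, 0, 0]], [[0, 0, 0], [0, 0, 0]]])

```text
time_s: 32.5
tool_pos: [0.4966, -0.1155, 0.1421]
tool_rot: [-90.0, 0.1, 45.1]
force: [0.2, 0.2, -0.2]
grip_width: 0.0315
```

```bash
python3 - <<'E'
from fit import *
import pickle
T=env.read_camera('top');S=env.read_camera('scene');pickle.dump((T,S),open('m2.pkl','wb'))
cr=(90,160,170,240)
cv2.imwrite('pics/t20.png',cv2.resize(T[cr[1]:cr[3],cr[0]:cr[2]],None,fx=8,fy=8,interpolation=cv2.INTER_CUBIC)[:,:,::-1])
cr=(330,110,430,190)
cv2.imwrite('pics/s20.png',cv2.resize(S[cr[1]:cr[3],cr[0]:cr[2]],None,fx=8,fy=8,interpolation=cv2.INTER_CUBIC)[:,:,::-1])
E
python3 f.py
```

```text
32.6 [ 0.49735 -0.10956  0.14243] [-8.988e+01  1.000e-02  4.547e+01] [-0.26 -0.47  1.25] [ 0.092 -0.21   0.003] 0.031550906121444046
```

View pics/t20.png

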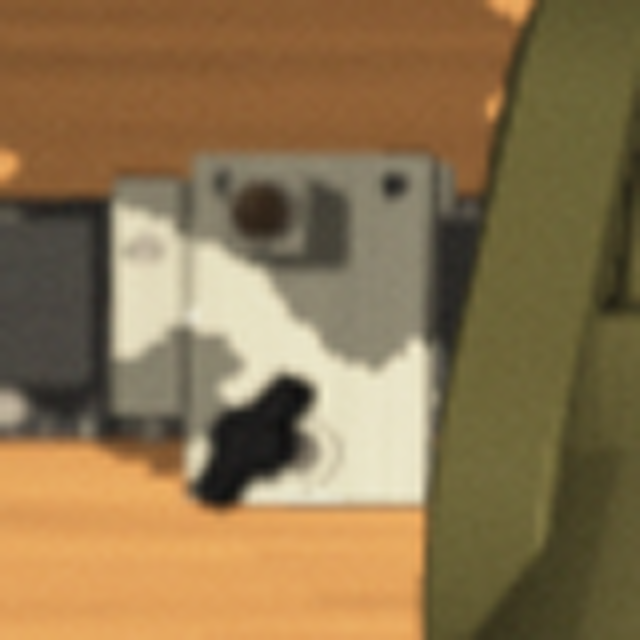

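View pics/s20.png

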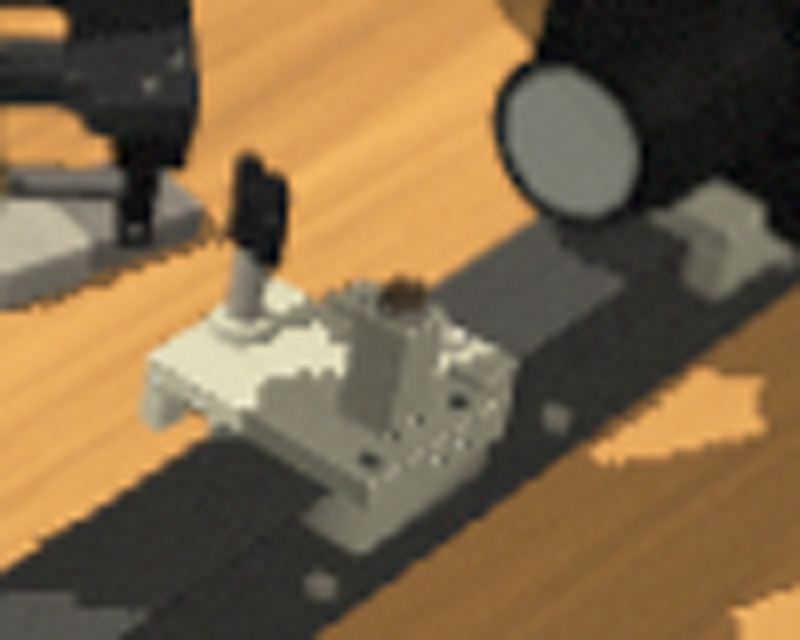

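```bash
python3 - <<'E'
from fit import *
import pickle
T0=pickle.load(open('m0.pkl','rb'))[0];T2,S2=pickle.load(open('m2.pkl','rb'))
def wing(T,cr,nm):
    g=T[cr[1]:cr[3],cr[0]:cr[2]].astype(float).max(2)
    n,l,st,ce=cv2.connectedComponentsWithStats((g<75).astype(np.uint8),connectivity=4)
    k=1+st[1:,4].argmax();M=l==k
    M=cv2.dilate(M.astype(np.uint8),np.ones((3,3)))>0
    w=np.clip((140-g)/110,0,1)*M
    v,u=np.mgrid[cr[1]:cr[3],cr[0]:cr[2]]
    P=toplane('top',np.c_[u.ravel(),v.ravel()].astype(float),.106)[:,:2];w=w.ravel();s=w>0;P=P[s];w=w[s]
    c=(P*w[:,None]).sum(0)/w.sum();C=((P-c)*w[:,None]).T@(P-c)/w.sum();e,V=np.linalg.eigh(C);d=V[:,1]
    a=np.degrees(np.arctan2(d[1],d[0]))%180
    print(nm,'centre',c.round(4),'wing long axis angle',a.round(1),'std',np.sqrt(e).round(5),len(w))
    o=(np.clip((140-g)/110,0,1)*M*255).astype(np.uint8);cv2.imwrite(f'pics/w{nm}.png',cv2.resize(o,None,fx=8,fy=8,interpolation=cv2.INTER_NEAREST))
    return a
wing(T0,(288,214,310,242),'0');wing(T2,(112,203,134,226),'2')
E
```

```text
0 centre [ 0.474  -0.2527] wing long axis angle 158.2 std [0.00352 0.00831] 118
2 centre [0.494  0.0861] wing long axis angle 140.5 std [0.00455 0.00889] 160
```

```bash
cd pics; python3 -c "
import cv2,numpy as np
a=cv2.imread('w0.png');b=cv2.imread('w2.png');h=max(a.shape[0],b.shape[0]);o=np.zeros((h,a.shape[1]+b.shape[1]+10,3),np.uint8);o[:a.shape[0],:a.shape[1]]=a;o[:b.shape[0],-b.shape[1]:]=b;cv2.imwrite('w.png',o)"
```

```text
(no output)
```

View pics/w.png

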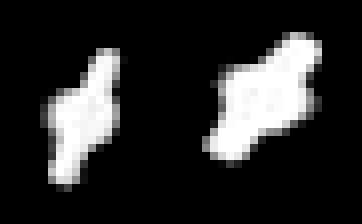

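carry_out(targets=[[[25, 0, 25], [0, 0, 0]], [[30, 0, 30], [0, 0, 0]], [[30, 0, 30], [0, 0, 0]], [[30, 0, 30], [0, 0, 0]], [[25, 0, 25], [0, 0, 0]], [[0, 0, 0], [0, -5, 0]], [[0, 0, 0], [0, 0, 0]], [[0, 0, 0], [0, 0, 0]]], jaw=0.3)

```text
time_s: 33.4
tool_pos: [0.4955, 0.0893, 0.143]
tool_rot: [-90.0, 0.0, 50.6]
force: [0.5, -0.5, -0.2]
grip_width: 0.0261
```

```bash
python3 f.py
```

```text
33.4 [0.49545 0.08928 0.14299] [-8.998e+01  4.000e-02  5.055e+01] [ 0.53 -0.46 -0.18] [ 0.017 -0.155  0.007] 0.026141267922213766
```

carry_out(targets=[[[0, 10, -0.5], [0, 0, 0]], [[0, 14, 0], [0, 0, 0]], [[0, 14, 0], [0, 0, 0]], [[0, 12, 0], [0, 0, 0]], [[0, 7, 0], [0, 0, 0]], [[0, 0, 0], [0, 0, 0]], [[0, 0, 0], [0, 0, 0]]])

```text
time_s: 34.1
tool_pos: [0.4965, 0.0887, 0.0863]
tool_rot: [-90.0, -0.0, 50.6]
force: [-0.5, -0.0, -0.0]
grip_width: 0.0259
```

carry_out(targets=[[[0, 0, 0], [0, 0, 0]], [[0, 0, 0], [0, 0, 0]], [[0, 0, 0], [0, 0, 0]], [[0, 0, 0], [0, 0, 0]]], jaw=0, squeeze=60)

```text
time_s: 34.5
tool_pos: [0.4956, 0.0871, 0.0868]
tool_rot: [-90.0, 0.2, 50.6]
force: [-3.6, -4.3, 4.5]
grip_width: 0.0163
```

carry_out(targets=[[[0, 0, 0], [0, 1.5, 0]], [[0, 0, 0], [0, 1.5, 0]], [[0, 0, 0], [0, 0, 0]]])

```text
time_s: 34.8
tool_pos: [0.4956, 0.0871, 0.0868]
tool_rot: [-90.1, 0.2, 47.6]
force: [-4.4, -3.4, 5.2]
grip_width: 0.0161
```

```bash
python3 f.py
```

```text
34.8 [0.49557 0.0871  0.08677] [-90.06   0.2   47.62] [-4.35 -3.37  5.21] [-0.753  0.769  0.508] 0.0160998742239605
```

carry_out(targets=[[[0, 0, 0], [0, 1, 0]], [[0, 0, 0], [0, 1, 0]], [[0, 0, 0], [0, 0, 0]]])

```text
time_s: 35.1
tool_pos: [0.4955, 0.0871, 0.0868]
tool_rot: [-90.1, 0.2, 45.6]
force: [-2.9, -3.0, 4.5]
grip_width: 0.0165
```

```bash
python3 f.py
```

```text
35.1 [0.49555 0.08708 0.08678] [-90.07   0.21  45.63] [-2.88 -2.96  4.48] [-0.809  0.697  0.502] 0.016527470667796366
```

carry_out(targets=[[[0, 0, 0], [0, 1, 0]], [[0, 0, 0], [0, 1, 0]], [[0, 0, 0], [0, 0, 0]]])

```text
time_s: 35.4
tool_pos: [0.4956, 0.0871, 0.0868]
tool_rot: [-90.1, 0.2, 43.6]
force: [-4.6, -3.4, 4.9]
grip_width: 0.0166
```

```bash
python3 f.py
```

```text
35.4 [0.49555 0.0871  0.08676] [-90.07   0.2   43.64] [-4.57 -3.43  4.86] [-0.771  0.752  0.532] 0.016558155892630374
```

carry_out(targets=[[[0, 0, 0], [0, 0, 0]]])

```text
time_s: 35.5
tool_pos: [0.4955, 0.0871, 0.0868]
tool_rot: [-90.1, 0.2, 43.7]
force: [-3.7, -3.4, 3.7]
grip_width: 0.0167
```

```bash
python3 f.py
```

```text
35.5 [0.49554 0.08709 0.08676] [-90.07   0.2   43.66] [-3.67 -3.41  3.74] [-0.756  0.758  0.5  ] 0.01665602886794931
```

carry_out(targets=[[[0, 0, 0], [0, 0, 0]], [[0, 0, 0], [0, 0, 0]], [[0, 0, 0], [0, 0, 0]]], jaw=0.36)

```text
time_s: 35.8
tool_pos: [0.4968, 0.089, 0.0866]
tool_rot: [-90.0, -0.1, 43.6]
force: [0.7, -0.1, 1.0]
grip_width: 0.0289
```

carry_out(targets=[[[0, -12, 0], [0, 0, 0]], [[0, -15, 0], [0, 0, 0]], [[0, -15, 0], [0, 0, 0]], [[0, -15, 0], [0, 0, 0]], [[-25, 0, -25], [0, 0, 0]], [[-30, 0, -30], [0, 0, 0]], [[-30, 0, -30], [0, 0, 0]], [[-30, 0, -30], [0, 0, 0]], [[-25, 0, -25], [0, 0, 0]], [[0, 0, 0], [0, 0, 0]], [[0, 0, 0], [0, 0, 0]]])

```text
time_s: 36.9
tool_pos: [0.4918, -0.1101, 0.1443]
tool_rot: [-90.0, -0.0, 43.5]
force: [-0.2, 1.0, 0.8]
grip_width: 0.0316
```

```bash
cat > v.py <<'E'
from fit import *
import pickle,sys
T0=pickle.load(open('m0.pkl','rb'))[0];T2=pickle.load(open('m2.pkl','rb'))[0]
T3=env.read_camera('top');S3=env.read_camera('scene');pickle.dump((T3,S3),open(sys.argv[1]+'.pkl','wb'))
def wing(T,cr,nm):
    g=T[cr[1]:cr[3],cr[0]:cr[2]].astype(float).max(2)
    for th in(60,75,90):
        n,l,st,ce=cv2.connectedComponentsWithStats((g<th).astype(np.uint8),connectivity=4)
        k=1+st[1:,4].argmax();M=cv2.dilate((l==k).astype(np.uint8),np.ones((3,3)))>0
        w=np.clip((140-g)/110,0,1)*M
        v,u=np.mgrid[cr[1]:cr[3],cr[0]:cr[2]]
        P=toplane('top',np.c_[u.ravel(),v.ravel()].astype(float),.106)[:,:2];w=w.ravel();s=w>0;P=P[s];w=w[s]
        c=(P*w[:,None]).sum(0)/w.sum();r=np.linalg.norm(P-c,axis=1)
        for far in(0,.011):
            f=r>far;C=((P-c)[f]*w[f,None]).T@(P-c)[f];e,V=np.linalg.eigh(C);d=V[:,1]
            print(nm,th,far,c.round(4),'axis',(np.degrees(np.arctan2(d[1],d[0]))%180).round(1),end='; ')
        print()
wing(T0,(288,214,310,242),'0');wing(T2,(112,203,134,226),'2');wing(T3,(112,203,134,226),'3')
cr=(90,160,170,240)
cv2.imwrite('pics/'+sys.argv[1]+'t.png',cv2.resize(T3[cr[1]:cr[3],cr[0]:cr[2]],None,fx=8,fy=8,interpolation=cv2.INTER_CUBIC)[:,:,::-1])
E
python3 v.py m3;python3 f.py
```

```text
0 60 0 [ 0.474  -0.2528] axis 158.4; 0 60 0.011 [ 0.474  -0.2528] axis 159.6; 
0 75 0 [ 0.474  -0.2527] axis 158.2; 0 75 0.011 [ 0.474  -0.2527] axis 159.6; 
0 90 0 [ 0.474  -0.2527] axis 158.2; 0 90 0.011 [ 0.474  -0.2527] axis 159.6; 
2 60 0 [0.494  0.0861] axis 140.8; 2 60 0.011 [0.494  0.0861] axis 142.9; 
2 75 0 [0.494  0.0861] axis 140.5; 2 75 0.011 [0.494  0.0861] axis 142.5; 
2 90 0 [0.494  0.0861] axis 140.4; 2 90 0.011 [0.494  0.0861] axis 142.5; 
3 60 0 [0.4939 0.086 ] axis 136.4; 3 60 0.011 [0.4939 0.086 ] axis 138.8; 
3 75 0 [0.4939 0.086 ] axis 136.1; 3 75 0.011 [0.4939 0.086 ] axis 138.2; 
3 90 0 [0.4939 0.086 ] axis 136.0; 3 90 0.011 [0.4939 0.086 ] axis 138.0; 
37.0 [ 0.49193 -0.10812  0.14408] [-9.003e+01 -4.000e-02  4.369e+01] [0.05 0.39 1.15] [ 0.075 -0.195  0.019] 0.031301446298740855
```

View pics/m3t.png

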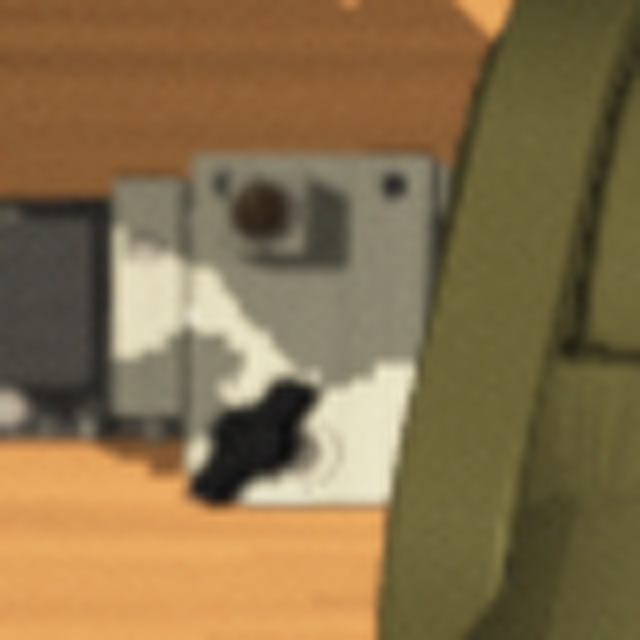

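```bash
python3 - <<'E'
from fit import *
import pickle
T0=pickle.load(open('m0.pkl','rb'))[0].astype(float);T3=pickle.load(open('m3.pkl','rb'))[0].astype(float)
for v in (190,194,198,200,204,208):
    print(v,'before',T0[v,108:120,0].round(),' now',T3[v,108:120,0].round())
# where would stop face top edge & plate edge project for home (top-cam frame: stop y=.10282+.0267x at z .058)
x=.53;y=.10282+.0267*x
print(proj('top',[[x,y,.058],[x,y,.056],[x,y-.001,.056],[x,y-.06,.056]]))
# right plate edge now
for v in(183,188,193): 
    c=T3[v,135:150,0];print(v,c.round())
E
```

```text
190 before [181. 185. 201. 213. 190. 152. 117.  77.  72.  73.  73.  71.]  now [154. 138. 127. 133. 110.  99. 126. 138. 134. 128. 125. 126.]
194 before [218. 218. 217. 215. 194. 151. 115.  77.  72.  69.  70.  71.]  now [227. 227. 227. 225. 205. 185. 209. 226. 213. 177. 142. 140.]
198 before [219. 218. 217. 216. 193. 151. 113.  74.  69.  67.  74.  70.]  now [227. 225. 227. 225. 206. 201. 226. 229. 230. 230. 229. 207.]
200 before [218. 218. 219. 217. 194. 151. 116.  76.  69.  72.  69.  68.]  now [227. 227. 227. 222. 197. 183. 219. 228. 227. 228. 230. 229.]
204 before [218. 219. 219. 218. 195. 149. 114.  74.  69.  72.  72.  72.]  now [144. 142. 139. 133. 113. 111. 135. 139. 136. 139. 142. 150.]
208 before [218. 218. 220. 218. 192. 147. 123.  88.  72.  66.  69.  69.]  now [131. 133. 130. 132. 116. 108. 137. 137. 142. 180. 211. 212.]
[[113.28541641 198.18846847]
 [113.58451244 198.28637478]
 [114.08375112 198.29545863]
 [143.47863571 198.82731569]]
183 [142. 134. 113.  59.  53.  81. 136. 140. 123.  89. 108.  73.  70. 103.
 107.]
188 [140. 140. 140. 142. 142. 142. 144. 137. 108.  67.  55.  73. 107. 109.
 108.]
193 [140. 138. 140. 141. 139. 142. 141. 134. 102.  71.  82. 106. 108. 107.
 108.]
```

```bash
python3 - <<'E'
from h import *
save('scene','fin.png')
E
python3 f.py
```

```text
37.05 [ 0.4919  -0.10784  0.14394] [-9.003e+01 -3.000e-02  4.373e+01] [-0.14 -0.01  0.45] [ 0.029 -0.142  0.001] 0.03134900860949062
```

View pics/fin.png

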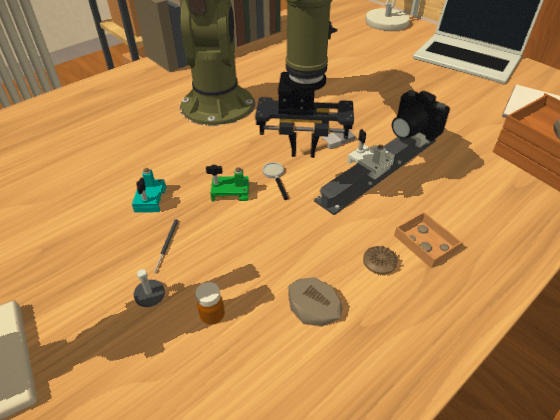

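The picture shows the carrier on the rail against the stop at about (372,155), the gripper clear at (305,130), and the other things where they were. I am handing the job in.

```bash
python3 -c "
from cell import env
print(env.sign_off())"
```

```text
the job is handed in; nothing more can be done
None
```

The bare aluminium carrier is on the rail, home against the end stop and clamped. The gripper has let go and is clear, and I handed the job in at 37 s of the 64 s allowed.

**Sliding on:** I held the carrier by its post. Side forces on the rail stayed within about 3 N. It met the stop at about 3 N, and I pressed it on to about 7 N.

**Clamping:** I turned the knob clockwise over four grips, with a light push of a few newtons towards the stop.
- **Angle:** the wing now stands at about 0.76–0.79 rad, starting from about 0.07–0.09 rad.
- **Torque:** it rose from about 0.28 N m loose to about 0.51 N m, passing the 0.12 N m rise at 0.5–0.6 rad. That puts the knob about 0.16–0.27 rad past the start of grip.

**Last checks:**
- **Against the stop:** the top picture shows no gap between the plate and the stop. The plate's far edge is within 0.5 pixel of where it should be when home.
- **Surroundings:** the gripper is clear, and nothing else appears to have moved in the scene picture.

**What disagreed or stayed uncertain:**
- **Start of grip:** the torque flattened between about 0.5 and 0.6 rad, so I could not fix the exact point. The finger-tight result is therefore an estimate, and I did not pull on the carrier to test the grip.
- **Wing angle:** the tool turned 2–3° more than the wing on each grip, so I relied on the top picture for the angle. The scene-camera fit was inaccurate.
- **Calibration:** the two cameras differed by about 4 mm in x before correction.

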